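Take the transformer out of the alarm power supply

TASK

The transformer in the red power-supply chassis has to go back for repair. Clear the cross bar, the relay and the capacitor out of the way onto the blue-grey mat, and once all three are there stand the transformer upright in the grey return tray; only then put the three back exactly where they were, the same way round, with the bar lying across the chassis rims again. Tip nothing over, and leave the screwdriver, the meter and the tape roll alone.

Things in the scene. Friction and masses are not known exactly. Their poses are not given: they have to be found in the camera images.
- bar_c (a point): cross bar: flat steel strip 170 x 30 x 6 mm with a black grip block 44 (x) x 24 (y) x 26 mm high in the middle of its upper side. At the start it lies across the chassis' long rims, over the transformer, overhanging each by 26 mm. The point is the grip block's centre, 19 mm above the strip's underside; x along the strip, z up. Take it by the block's 24 mm. 0.3 kg, balanced
- relay_c (a point): relay: upright off-white box 42 (x) x 44 (y) x 50 mm high, six brass screws on top. Stands loose on the chassis floor near one end, beside the transformer; fingers have room only on its two x sides (about 34 mm to each long wall), so take it across the 42 mm. The point is its centre, 25 mm above its underside; z up. 0.1 to 0.2 kg
- capacitor_c (a point): capacitor: upright aluminium can, diameter 44 mm, 50 mm high, two brass terminals on a black top. Stands loose on the chassis floor at the other end from the relay (either may be at either end); fingers have room only towards the long walls (33 mm). Its own yaw is arbitrary. The point is its centre, 25 mm above its underside; z up. 0.1 to 0.2 kg
- transformer_c (a point): transformer: steel core 84 (x) x 32 (y) x 50 mm high; yellow coil 50 (x) x 54 (y) mm, 5 to 45 mm above its underside, bulging from both y sides. Stands loose in the middle of the chassis floor, relay and capacitor 11 mm from its coil, long walls 13 mm from its x ends. Take it across the 54 mm (y). The point is its centre, 25 mm above its underside; z up. 0.6 to 0.9 kg
- chassis: open-topped chassis of red sheet steel, fixed, 118 (x) x 202 (y) mm outside, walls 4 mm, rims 60 mm and dark floor 3 mm above the bench. Origin: centre of its underside, on the bench; y along its long side. Bar, relay and transformer start square to it within a few degrees, x along its x; relay and capacitor about 60 mm from its centre along y, one on each side
- mat: flat blue-grey mat, fixed, 200 (x) x 170 (y) x 3 mm: the side area. The origin is the centre of its underside, on the bench. It is large enough for the bar, the relay and the capacitor side by side. It lies on either side of the chassis
- tray: open grey return tray, fixed, 140 (x) x 150 (y) mm outside, walls 4 mm thick and 30 mm high, floor 4 mm above the bench. The origin is the centre of its underside, on the bench. It lies on the other side of the chassis from the mat
- screwdriver: screwdriver with a red handle, lying beyond the chassis; bystander, leave alone. Origin: about its middle, on the bench
- meter: yellow hand-held test meter, 80 (x) x 150 (y) x 40 mm high, lying beyond the chassis; bystander, leave alone. Origin: centre of its underside
- tape: roll of black tape lying flat, 90 mm in diameter, 19 mm high, beyond the chassis; bystander, leave alone. Origin: centre of its underside

How it is judged:
By the outcome, as a careful person would: the job done as asked, in the order asked, and still so for the second after the job is handed in, with the robot touching nothing.
It also fails if it takes over 147 s, if anything falls off the work surface, if the arm or the gripper's body presses on something with over 40 N, if the wrist force passes 120 N, or if a joint passes its speed limit or range.

ROBOT

A 7-joint arm with a two-finger parallel gripper is mounted at the origin on the work surface. World frame = base frame: x ahead of the robot, y to its left, z up, the work surface at z = 0. Lengths are in m, angles in rad, forces in N, time in s.
With the tool pointing down it reaches from about 0.4 to 0.85 m from the base axis. Payload 10.4 kg.
Tool frame: the origin (TCP) lies on the centre line of the jaws, within the pads' length; the fingertips stand ahead of it and the grasp point (between the pads) lies 2 mm behind it (tip_extent is the x of the fingertips in the tool frame, in m); x points along the fingers, z is the direction in which the jaws open and shut, and the axes are right-handed (so a half turn about x gives the same grasp; the last joint's range is limited). The gripper opens to 87 mm and grips with 3 to 60 N. Pads are 19 mm wide; open, the fingers measure 117 mm over their backs; the gripper's body (75 mm by 190 mm) begins 51 mm behind the grasp point.
Start: joints at [1.321, 0.332, -0.065, 1.46, 0.022, 1.35, -0.088], TCP at [0.141, -0.609, 0.24] pointing down, gripper open.
Joint ranges: [-2.6, 2.6], [-0.5, 2.12], [-1.47, 1.34], [0.16, 2.42], [-1.27, 4.41], [0.06, 2.06], [-2.6, 2.6]. Speed limits (rad/s): [2.22, 2.22, 2.79, 2.79, 3.14, 3.14, 3.14].

INTERFACE

Orientations are given as a unit quaternion [x, y, z, w].
In Python, from plant import observe, get_image, close_job, find_in, cut_out, tip_of, tip_extent gives the robot as it stands.
- The arm moves only by the shell command python3 -m handwheel 'ROWS'. ROWS is JSON, a list of rows, each a list of 3 entries, a list of its own where there are three numbers: the turn, a rotation vector about the tool's x, y, z each as a share of 0.1 rad, from -1 to 1, then the shift along the tool's x, y, z each as a share of 0.05 m, from -1 to 1, then the closure, from 0 (fully open) to 1 (shut). A call has 1 to 12 rows; each row shifts and turns the pose as measured when the row begins, along the tool's axes as they then stand; what a row does not reach is not made up. A row lasts 1/10 s, in which the tool goes at most 50 mm and 8.59 degrees, less where a joint would pass 70% of its speed; a pose out of reach is approached as far as the arm can. A call with a number of a shift or a turn outside -1 to 1 is refused whole. A call with a gripper value outside its range is refused whole. The fingers move at their own pace and stop on an object; the grip force is fixed at half the most. Time passes only in rows, so rows that do not move let the fingers close. It gives the time, the measured TCP pose, the force and the opening at its end, in the units of the state.
- observe(): the state, without advancing time (a new reading comes with each control period).
- get_image(name): name is "scene" or "top"; returns a dict with "pixels" (400x640x3 uint8, blue, green, red), "depth" (400x640 float32, m along the optical axis (not along the pixel's ray), 0 where there is no reading), "mtx" (3x3 intrinsics, pixels), "cam_to_world" (4x4, takes a point from camera to world coordinates). Camera axes: x right, y up, looking along -z (the intrinsics and any distortion apply to the point x, -y, -z); pixel columns grow to the right and rows downward; lengths in m; the calibration is good to about 2 mm. A picture is of the moment at which its call begins.
- close_job(): hands the job in, once; it reports no verdict.
Trained networks look in a picture, given as the dict that the camera call returned (one of the last four; its "shot" number tells which), for a name from the list of things; names that differ only in an ending like _2 or _b are one class to them, and where a whole thing is asked for, a point or a joint stands for the part that bears it (a point fixed in the world has none). Each returns a list of dicts, best first, with "p" (0 to 1); they miss things now and then, are a little off and sometimes report something else, mostly with a low value. They report only what shows in the picture. A call takes as long as a camera call.
- find_in(label, picture): "extent" ([left, top, right, bottom] as shares, 0 to 1, of the picture: columns of its width, rows of its height, round what is visible of it).
- cut_out(label, picture): "mask" (400x640 bool, what is visible of it) and "extent" ([left, top, right, bottom] as shares, 0 to 1, of the picture: columns of its width, rows of its height, round what is visible of it).
- tip_of(label, picture): "position" ([row, column] as shares, 0 to 1, of the picture: columns of its width, rows of its height: a listed point, or the origin of a listed thing).
The state is a dict: "t": time; "joint_pos": joint angles; "joint_velocities": joint speeds; "joint_efforts": joint torques, N m; "eef_pos": TCP position; "tcp_rot": TCP orientation; "wrist_force": force on the tool from outside, world axes, zero at the start; "ft_torque": the same for the moment, N m; "finger_gap": finger opening in m.
Only numpy, scipy, OpenCV 4.12 (cv2) and the standard library are available. Lean on these libraries where they do the work, as an engineer would, in place of code of your own. Each camera call takes 0.05 s, during which the arm holds its last target. There are 200 camera calls.

## Working session

There is one attempt and no reset: what is moved stays moved. The work goes in short steps, Python scripts to look and compute and a shell command to move; the robot and the scene stay as the last step left them, time stands still between calls to the robot, and variables do not carry over. Pictures are saved under pics/ and viewed, about 12 in all and at most 16, crops included, and the job is handed in when it is done.

```bash
mkdir -p pics; ls; cat > h.py <<'E'
import numpy as np, cv2
from plant import observe, get_image, close_job, find_in, cut_out, tip_of, tip_extent
from scipy.spatial.transform import Rotation as R
def cloud(p):
    d=p["depth"]; K=np.array(p["mtx"]); T=np.array(p["cam_to_world"])
    v,u=np.mgrid[:400,:640]
    X=np.stack([(u-K[0,2])/K[0,0]*d, -(v-K[1,2])/K[1,1]*d, -d, np.ones_like(d)],-1)
    W=X@T.T; W[d<=0]=np.nan
    return W[...,:3]
def st():
    s=observe(); M=R.from_quat(s["tcp_rot"]).as_matrix()
    return s,np.array(s["eef_pos"]),M
E
python3 - <<'E'
from h import *
s,p,M=st(); print(s); print(M.round(3)); print(tip_extent() if callable(tip_extent) else tip_extent)
for n in ("scene","top"):
    im=get_image(n); cv2.imwrite(f"pics/{n}0.png",im["pixels"]); print(n,np.array(im["mtx"]).round(1).tolist(),np.array(im["cam_to_world"]).round(3).tolist())
    W=cloud(im)
    for l in ("bar_c","relay_c","capacitor_c","transformer_c","chassis","mat","tray","screwdriver","meter","tape"):
        r=tip_of(l,im)[:2]
        for q in r[:1]:
            a,b=q["position"]; v=min(int(a*400),399);u=min(int(b*640),639)
            print(l,round(q["p"],2),v,u,W[v,u].round(3))
E
```

```text
pics
{'t': 0.0, 'joint_pos': array([ 1.32140861,  0.33285538, -0.06471573,  1.46093775,  0.02158769,
        1.3498756 , -0.08854344]), 'joint_velocities': array([-9.61632779e-04,  1.55363454e-03,  4.61549350e-04, -1.14922599e-03,
       -1.85213761e-03, -1.52424708e-04,  9.56803695e-05]), 'joint_efforts': array([-7.56738191e-04, -6.23245811e+01,  2.45333748e-02, -3.89902675e+01,
       -6.12583570e-02,  3.96425917e-02,  1.50664137e-04]), 'eef_pos': array([ 0.14045964, -0.60864816,  0.23876595]), 'tcp_rot': array([ 0.44050714,  0.55375411, -0.43992518,  0.55296987]), 'wrist_force': array([-0.4162481 ,  0.43648007,  0.16621146]), 'ft_torque': array([ 0.02033316,  0.04243645, -0.00466315]), 'finger_gap': 0.08755656560652925}
[[-0.     0.974  0.225]
 [ 0.001  0.225 -0.974]
 [-1.    -0.    -0.001]]
0.017
scene [[498.0, 0.0, 319.6], [0.0, 498.0, 206.3], [0.0, 0.0, 1.0]] [[-0.105, -0.788, 0.607, 1.346], [0.994, -0.075, 0.074, 0.083], [-0.012, 0.611, 0.791, 1.043], [0.0, 0.0, 0.0, 1.0]]
bar_c 0.67 169 327 [0.496 0.001 0.094]
relay_c 0.68 185 301 [ 0.514 -0.066  0.044]
capacitor_c 0.72 179 3
[... 196 characters left out ...]
3  0.026]
meter 0.92 249 228 [ 0.723 -0.216  0.036]
tape 0.61 261 408 [0.693 0.218 0.001]
top [[486.1, 0.0, 325.5], [0.0, 486.1, 196.6], [0.0, 0.0, 1.0]] [[-0.005, 0.998, -0.065, 0.54], [-0.999, -0.008, -0.033, -0.015], [-0.033, 0.064, 0.997, 1.092], [0.0, 0.0, 0.0, 1.0]]
bar_c 0.68 254 334 [0.487 0.001 0.092]
relay_c 0.87 254 367 [ 0.485 -0.069  0.055]
capacitor_c 0.59 261 309 [0.47  0.055 0.052]
transformer_c 0.62 252 335 [ 0.491 -0.001  0.089]
chassis 0.97 254 336 [ 0.487 -0.003  0.091]
mat 0.67 257 208 [0.477 0.285 0.003]
tray 0.62 273 464 [ 0.44  -0.283  0.005]
screwdriver 0.94 145 340 [ 0.724 -0.013  0.019]
meter 0.66 155 431 [ 0.698 -0.211  0.033]
tape 0.81 162 237 [0.691 0.221 0.001]
```

```bash
python3 - <<'E'
import cv2
a=cv2.imread("pics/top0.png"); cv2.imwrite("pics/top0c.png",cv2.resize(a[150:350,140:540],None,fx=2,fy=2,interpolation=cv2.INTER_CUBIC))
E
```

```text
(no output)
```

View pics/top0c.png

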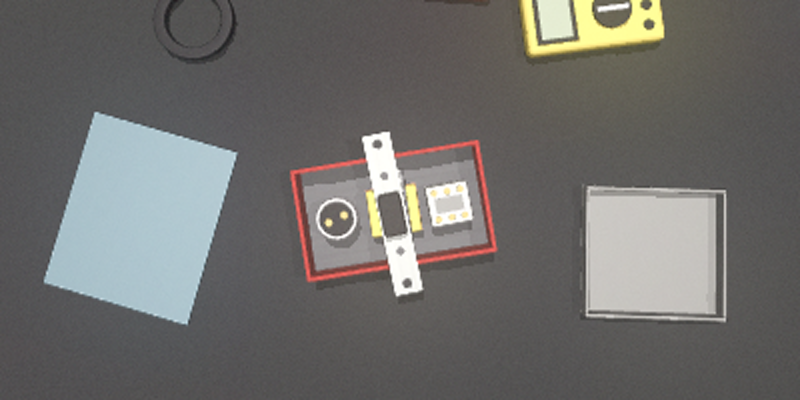

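View pics/scene0.png

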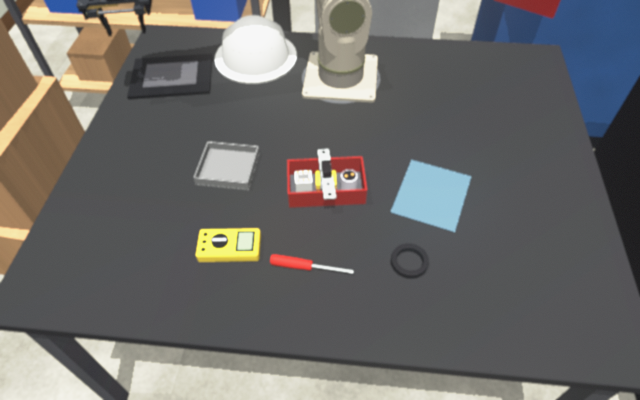

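The top view shows the cap on the left at crop (337,218), the relay on the right at (449,204), and the bar crossing from (377,135) to (407,293). The mat is on the left (+y), the tray is on the right (-y), and the bystanders lie further out in x. Next I measure each pose metrically.

```bash
cat > meas.py <<'E'
from h import *
def rect(P):  # P Nx2 world -> centre, yaw of long side deg, dims (mm)
    (c,(w,h),a)=cv2.minAreaRect((P*1000).astype(np.float32))
    if w<h: w,h,a=h,w,a-90
    a=(a+90)%180-90
    return np.round(c,1).tolist(),round(a,1),(round(w,1),round(h,1))
def main(labels=("bar_c","relay_c","capacitor_c","transformer_c","chassis","mat","tray"),cams=("top","scene"),tag=None):
    for n in cams:
        im=get_image(n); W=cloud(im)
        if tag: cv2.imwrite(f"pics/{n}_{tag}.png",im["pixels"])
        for l in labels:
            r=cut_out(l,im)
            if not r: print(n,l,"none"); continue
            m=r[0]["mask"]; P=W[m]; P=P[~np.isnan(P[:,0])]
            zt=np.percentile(P[:,2],90); 
            if l in("mat",): Q=P
            elif l=="transformer_c": Q=P
            else: Q=P[abs(P[:,2]-zt)<0.006]
            # drop outliers far from the median
            print(n,l,round(r[0]["p"],2),"N",len(Q),"z90",round(zt*1000,1),"rect",rect(Q[:,:2]),"mean",(Q.mean(0)*1000).round(1))
if __name__=="__main__":
    import sys; main(tag=sys.argv[1] if len(sys.argv)>1 else None)
E
python3 meas.py
```

```text
top bar_c 0.65 N 252 z90 91.9 rect ([481.4, -2.3], 12.2, (44.1, 23.9)) mean [481.5  -2.4  91.8]
top relay_c 0.92 N 376 z90 56.2 rect ([490.1, -62.4], -79.0, (43.1, 41.8)) mean [490.6 -61.9  53.7]
top capacitor_c 0.68 N 318 z90 55.9 rect ([475.4, 57.2], -45.3, (42.1, 40.6)) mean [475.   57.1  53.6]
top transformer_c 0.67 N 241 z90 52.4 rect ([489.0, -1.4], 13.3, (65.9, 54.5)) mean [484.5  -6.7  48.5]
top chassis 0.96 N 526 z90 58.9 rect ([483.3, -2.9], -81.0, (202.1, 118.2)) mean [478.   -6.   59.5]
top mat 0.83 N 6622 z90 5.5 rect ([473.9, 281.0], -16.5, (200.2, 170.6)) mean [473.2 280.6   2.9]
top tray 0.79 N 528 z90 25.8 rect ([435.3, -284.0], 88.2, (150.0, 140.1)) mean [ 432.9 -284.1   27.6]
scene bar_c 0.68 N 123 z90 92.6 rect ([483.8, -3.0], 13.6, (46.7, 24.2)) mean [485.8  -3.1  92.1]
scene relay_c 0.81 N 207 z90 55.0 rect ([494.2, -62.6], 7.9, (46.0, 42.4)) mean [494.3 -63.1  53.3]
scene capacitor_c 0.73 N 170 z90 55.5 rect ([478.2, 56.1], 3.5, (44.4, 39.6)) mean [479.1  56.4  53.7]
scene transformer_c 0.51 N 179 z90 52.9 rect ([482.6, -3.8], 7.1, (106.2, 56.9)) mean [493.5  -8.8  45.8]
scene chassis 0.92 N 442 z90 58.5 rect ([496.0, -2.5], -81.6, (201.7, 145.4)) mean [ 4.915e+02 -3.000e-01  5.810e+01]
scene mat none
scene tray 0.94 N 447 z90 27.3 rect ([437.8, -284.9], 88.4, (151.3, 146.5)) mean [ 442.6 -283.7   27.2]
```

```bash
cat > goal.py <<'E'
# usage: goal.py x y z(mm) yaw(deg, heading of tool y or its reverse) -> shares in tool axes
from h import *; import sys
x,y,z,yaw=map(float,sys.argv[1:5]); s,p,M=st()
def T(a): 
    a=np.radians(a); Y=np.array([np.cos(a),np.sin(a),0]); X=np.array([0,0,-1.]); return np.stack([X,Y,np.cross(X,Y)],1)
best=min((R.from_matrix(M.T@T(yaw+k)).as_rotvec() for k in (0,180)),key=np.linalg.norm)
G=M@R.from_rotvec(best).as_matrix(); d=np.array([x,y,z])/1000-p
print("t",round(s["t"],2),"p",(p*1000).round(1),"yaw",round(np.degrees(np.arctan2(M[1,1],M[0,1])),2),"gap",round(s["finger_gap"]*1000,1),"F",np.round(s["wrist_force"],1),"j7",round(s["joint_pos"][6],2),
 "\n turn",(best/0.1).round(2),"shift now",(M.T@d/.05).round(3),"shift after turn",(G.T@d/.05).round(3))
E
python3 - <<'E'
from h import *; from meas import rect
im=get_image("top"); W=cloud(im); px=im["pixels"].astype(int)
c=np.radians(9); ex=np.array([np.cos(c),np.sin(c)]); ey=np.array([-ex[1],ex[0]])
L=(W[...,:2]-[.4833,-.0029]); X=L@ex; Y=L@ey
white=(px.min(-1)>150)
m=white&(abs(X)<.1)&(abs(Y)<.035)&(W[...,2]>.057)&(W[...,2]<.075); print("strip",m.sum(),rect(W[m][:,:2]))
im2=cut_out("relay_c",im)[0]["mask"]&(abs(W[...,2]-.053)<.005)
for k in range(3):
    b=cv2.erode(im2.astype(np.uint8),np.ones((3,3)))>0 if k==1 else im2
    print("relay",rect(W[b][:,:2]))
P=W[im2][:,:2]
# PCA-free: fit edges by best yaw minimising bbox area with 3-97 percentiles
best=min((np.ptp(np.percentile(P@np.array([np.cos(a),np.sin(a)]),[3,97]))*np.ptp(np.percentile(P@np.array([-np.sin(a),np.cos(a)]),[3,97])),np.degrees(a)) for a in np.radians(np.arange(-10,30,.5))); print(best)
E
python3 goal.py 482.5 -2.5 240 11.3
```

```text
strip 859 ([481.8, -3.7], 11.5, (169.3, 33.0))
relay ([490.1, -62.8], -79.0, (43.8, 42.1))
relay ([490.2, -62.8], -79.6, (38.7, 36.9))
relay ([490.1, -62.8], -79.0, (43.8, 42.1))
(np.float64(0.0015721642879116917), np.float64(13.0))
t 2.0 p [ 140.6 -609.   239.5] yaw 13.0 gap 87.2 F [-0.6  0.4 -0.1] j7 -0.09 
 turn [ 0.3  0.  -0. ] shift now [-9.0000e-03  9.3910e+00 -1.0281e+01] shift after turn [-9.0000e-03  9.0820e+00 -1.0555e+01]
```

```bash
python3 -m handwheel '[[[0.3,0,0],[0,0.6,-0.7],0.31],[[0,0,0],[0,0.6,-0.7],0.31],[[0,0,0],[0,0.6,-0.7],0.31],[[0,0,0],[0,0.6,-0.7],0.31],[[0,0,0],[0,0.6,-0.7],0.31],[[0,0,0],[0,0.6,-0.7],0.31],[[0,0,0],[0,0.6,-0.7],0.31],[[0,0,0],[0,0.6,-0.7],0.31],[[0,0,0],[0,0.6,-0.7],0.31],[[0,0,0],[0,0.6,-0.7],0.31],[[0,0,0],[0,0.6,-0.7],0.31],[[0,0,0],[0,0.6,-0.7],0.31]]'; python3 goal.py 482 -3 130 11.4
```

```text
t: 3.2
eef_pos: [0.4172, -0.1137, 0.2384]
tcp_rot: [0.45, 0.542, -0.454, 0.546]
wrist_force: [0.6, -0.7, -0.3]
finger_gap: 0.0597
t 3.2 p [ 417.2 -113.7  238.4] yaw 10.55 gap 59.7 F [ 0.6 -0.7 -0.3] j7 -1.18 
 turn [-0.15  0.07  0.  ] shift now [ 2.153  1.681 -1.955] shift after turn [ 2.168  1.709 -1.914]
```

```bash
python3 -m handwheel '[[[-0.15,0.07,0],[0,0.6,-0.65],0.31],[[0,0,0],[0.4,0.6,-0.65],0.31],[[0,0,0],[0.6,0.5,-0.6],0.31],[[0,0,0],[0.6,0,0],0.31],[[0,0,0],[0.5,0,0],0.31],[[0,0,0],[0,0,0],0.31]]'; python3 goal.py 482 -3 87 11.4; python3 - <<'E'
from h import *
im=get_image("top"); cv2.imwrite("pics/t1.png",im["pixels"])
E
```

```text
t: 3.8
eef_pos: [0.4879, 0.0086, 0.133]
tcp_rot: [0.447, 0.547, -0.443, 0.552]
wrist_force: [-0.1, -0.8, 0.1]
finger_gap: 0.06
t 3.8 p [487.9   8.6 133. ] yaw 12.0 gap 60.0 F [-0.1 -0.8  0.1] j7 -1.59 
 turn [ 0.1   0.   -0.09] shift now [ 0.919 -0.172  0.201] shift after turn [ 0.92  -0.162  0.203]
```

```bash
python3 -m handwheel '[[[0.1,0,-0.09],[0.3,-0.16,0.2],0.31],[[0,0,0],[0.2,0,0],0.31],[[0,0,0],[0,0,0],0.31]]'; python3 goal.py 482 -3 86.5 11.4
```

```text
t: 4.15
eef_pos: [0.4845, -0.0055, 0.1111]
tcp_rot: [0.449, 0.544, -0.448, 0.549]
wrist_force: [-0.3, 0.0, -0.5]
finger_gap: 0.0601
t 4.15 p [484.5  -5.5 111.1] yaw 11.21 gap 60.1 F [-0.3  0.  -0.5] j7 -1.6 
 turn [-0.03  0.04 -0.05] shift now [ 0.492 -0.041 -0.061] shift after turn [ 0.493 -0.038 -0.06 ]
```

```bash
python3 - <<'E'
from h import *
im=get_image("scene"); cv2.imwrite("pics/s1.png",cv2.resize(im["pixels"][100:240,230:430],None,fx=3.5,fy=3.5,interpolation=cv2.INTER_CUBIC))
E
```

```text
(no output)
```

View pics/s1.png

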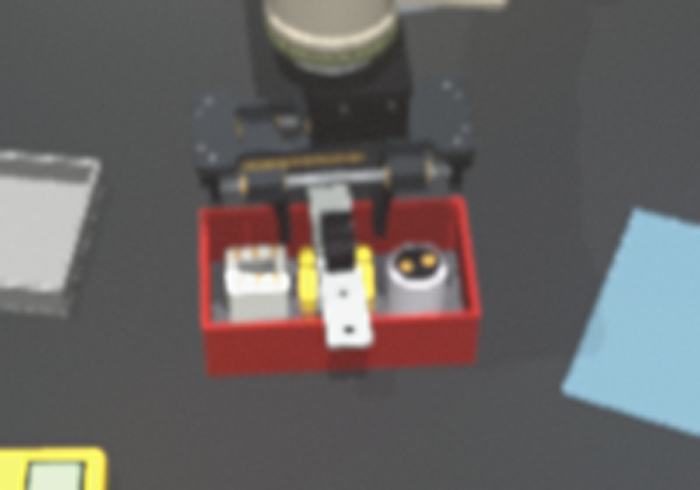

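The fingers, at about (285,215) and (382,210), straddle the grip block at (338,240), so I'll go down and grip.

```bash
python3 -m handwheel '[[[-0.03,0.04,-0.05],[0.25,-0.04,-0.06],0.31],[[0,0,0],[0.2,0,0],0.31],[[0,0,0],[0.03,0,0],0.31],[[0,0,0],[0,0,0],0.31]]'; python3 goal.py 482 -3 86.5 11.4
```

```text
t: 4.6
eef_pos: [0.4827, -0.0031, 0.0866]
tcp_rot: [0.448, 0.547, -0.448, 0.547]
wrist_force: [-0.2, -0.1, -0.0]
finger_gap: 0.06
t 4.6 p [482.7  -3.1  86.6] yaw 11.36 gap 60.0 F [-0.2 -0.1 -0. ] j7 -1.62 
 turn [-0.01  0.   -0.01] shift now [ 0.002 -0.013 -0.005] shift after turn [ 0.002 -0.013 -0.005]
```

```bash
python3 -m handwheel '[[[0,0,0],[0,0,0],1],[[0,0,0],[0,0,0],1],[[0,0,0],[0,0,0],1],[[0,0,0],[0,0,0],1],[[0,0,0],[0,0,0],1],[[0,0,0],[0,0,0],1]]'; python3 goal.py 482 -3 86.5 11.4;  python3 -m handwheel '[[[0,0,0],[-0.2,0,0],1],[[0,0,0],[-0.4,0,0],1],[[0,0,0],[-0.6,0,0],1],[[0,0,0],[-0.4,0,0],1],[[0,0,0],[0,0,0],1]]'
python3 - <<'E'
# mat layout, yaw -16.5
import numpy as np
a=np.radians(-16.5); c=np.array([473.9,281.0]); ex=np.array([np.cos(a),np.sin(a)]); ey=np.array([-ex[1],ex[0]])
for n,(x,y) in dict(bar=(0,55),relay=(-50,-35),cap=(50,-35)).items(): print(n,(c+ex*x+ey*y).round(1))
E
python3 goal.py 489.5 333.7 150 -16.5
```

```text
t: 5.2
eef_pos: [0.4833, -0.0027, 0.0874]
tcp_rot: [0.449, 0.546, -0.447, 0.548]
wrist_force: [0.3, 1.5, -0.8]
finger_gap: 0.0236
t 5.2 p [483.3  -2.7  87.4] yaw 11.39 gap 23.6 F [ 0.3  1.5 -0.8] j7 -1.62 
 turn [-0.    0.   -0.03] shift now [ 0.018 -0.026  0.   ] shift after turn [ 0.018 -0.026  0.   ]
t: 5.7
eef_pos: [0.4814, -0.0025, 0.1708]
tcp_rot: [0.448, 0.548, -0.448, 0.547]
wrist_force: [-0.0, 0.4, -3.1]
finger_gap: 0.024
bar [489.5 333.7]
relay [416.  261.6]
cap [511.9 233.2]
t 5.7 p [481.4  -2.5 170.8] yaw 11.45 gap 24.0 F [-0.   0.4 -3.1] j7 -1.54 
 turn [ 4.88 -0.01  0.01] shift now [ 0.421  1.495 -6.557] shift after turn [ 0.415 -1.754 -6.493]
```

```bash
python3 -m handwheel '[[[0.4,0,0],[0,0,-0.3],1],[[0.8,0,0],[0,0,-0.6],1],[[0.8,0,0],[0,-0.1,-0.7],1],[[0.8,0,0],[0,-0.2,-0.7],1],[[0.8,0,0],[0,-0.2,-0.7],1],[[0.8,0,0],[0,-0.2,-0.7],1],[[0.4,0,0],[0,-0.2,-0.6],1],[[0,0,0],[0,-0.2,-0.6],1]]'; python3 goal.py 489.5 333.7 60 -16.5
```

```text
t: 6.5
eef_pos: [0.4399, 0.2417, 0.1646]
tcp_rot: [-0.569, -0.417, 0.574, -0.416]
wrist_force: [1.0, -0.0, -2.9]
finger_gap: 0.0238
t 6.5 p [439.9 241.7 164.6] yaw -17.81 gap 23.8 F [ 1.  -0.  -2.9] j7 -2.6 
 turn [-0.23  0.05  0.06] shift now [ 2.08   0.394 -2.065] shift after turn [ 2.092  0.429 -2.045]
```

Joint 7 is at its limit here, so I'll lay the bar at yaw -6° instead, which still fits the mat.

```bash
python3 -m handwheel '[[[-0.7,0,0],[0,0,0],1],[[-0.8,0,0],[0,0.1,-0.3],1],[[-0.6,0,0],[0,0.1,-0.4],1],[[0,0,0],[0,0.1,-0.3],1]]'; python3 goal.py 486.7 324.1 60 -6; python3 - <<'E'
from h import *
print(observe()["joint_pos"].round(2))
E
```

```text
t: 6.9
eef_pos: [0.4574, 0.2957, 0.16]
tcp_rot: [-0.515, -0.481, 0.524, -0.478]
wrist_force: [-0.7, -0.6, -3.1]
finger_gap: 0.0236
t 6.9 p [457.4 295.7 160. ] yaw -4.55 gap 23.6 F [-0.7 -0.6 -3.1] j7 -2.5 
 turn [0.25 0.06 0.11] shift now [ 1.991  0.561 -0.625] shift after turn [ 2.     0.523 -0.626]
[ 0.04  0.33 -0.82  1.73  0.26  1.2  -2.5 ]
```

```bash
python3 -m handwheel '[[[-0.1,0.05,0.1],[0.3,0.3,-0.3],1],[[0,0,0],[0.6,0.2,-0.3],1],[[0,0,0],[0.6,0,0],1],[[0,0,0],[0.3,0,0],1],[[0,0,0],[0,0,0],1]]'; python3 goal.py 486.7 324.1 31 -4.5; python3 - <<'E'
from h import *
print(observe()["joint_pos"].round(2))
E
```

```text
t: 7.4
eef_pos: [0.483, 0.3262, 0.061]
tcp_rot: [-0.514, -0.484, 0.518, -0.482]
wrist_force: [-0.3, -0.7, -2.3]
finger_gap: 0.0239
t 7.4 p [483.  326.2  61. ] yaw -3.77 gap 23.9 F [-0.3 -0.7 -2.3] j7 -2.57 
 turn [0.13 0.02 0.06] shift now [0.599 0.08  0.036] shift after turn [0.599 0.077 0.037]
[-0.11  0.51 -0.7   1.73  0.37  1.05 -2.57]
```

```bash
python3 -m handwheel '[[[-0.3,0.02,0.06],[0.3,0,0],1],[[0,0,0],[0.2,0,0],1],[[0,0,0],[0.1,0,0],1],[[0,0,0],[0,0,0],1]]'; python3 goal.py 483 326 30.4 -2.5
```

```text
t: 7.8
eef_pos: [0.483, 0.3263, 0.0307]
tcp_rot: [-0.509, -0.491, 0.509, -0.491]
wrist_force: [-0.1, 0.5, -2.3]
finger_gap: 0.024
t 7.8 p [483.  326.3  30.7] yaw -2.09 gap 24.0 F [-0.1  0.5 -2.3] j7 -2.57 
 turn [0.07 0.   0.  ] shift now [0.006 0.    0.005] shift after turn [0.006 0.    0.005]
```

```bash
python3 -m handwheel '[[[0,0,0],[0.02,0,0],1],[[0,0,0],[0,0,0],1],[[0,0,0],[0,0,0],0.31],[[0,0,0],[0,0,0],0.31],[[0,0,0],[0,0,0],0.31],[[0,0,0],[0,0,0],0.31]]'; python3 goal.py 483 326 30.4 -2.5; python3 -m handwheel '[[[0,0,0],[-0.3,0,0],0.31],[[0,0,0],[-0.5,0,0],0.31],[[0,0,0],[-0.8,0,0],0.31],[[0,0,0],[-0.8,0,0],0.31],[[0,0,0],[-0.2,0,0],0.31]]'; python3 goal.py 491.5 -62.7 140 -79.5
```

```text
t: 8.4
eef_pos: [0.4848, 0.3273, 0.0326]
tcp_rot: [0.511, 0.49, -0.508, 0.491]
wrist_force: [0.2, 0.0, 0.2]
finger_gap: 0.0478
t 8.4 p [484.8 327.3  32.6] yaw -2.19 gap 47.8 F [0.2 0.  0.2] j7 -2.57 
 turn [ 0.05 -0.02 -0.04] shift now [ 0.044 -0.036  0.028] shift after turn [ 0.044 -0.035  0.028]
t: 8.9
eef_pos: [0.4829, 0.3271, 0.1696]
tcp_rot: [0.51, 0.491, -0.508, 0.491]
wrist_force: [0.7, 1.4, -0.1]
finger_gap: 0.0597
t 8.9 p [482.9 327.1 169.6] yaw -2.09 gap 59.7 F [ 0.7  1.4 -0.1] j7 -2.48 
 turn [13.51 -0.03  0.  ] shift now [0.578 0.455 7.785] shift after turn [0.592 7.696 1.252]
```

```bash
python3 -m handwheel '[[[-1,0,0],[0,0,0.3],0.29],[[-1,0,0],[0,0,0.4],0.29],[[-1,0,0],[0,0,0.4],0.29],[[-1,0,0],[0,0,0.3],0.29],[[-1,0,0],[0,0,0.2],0.29],[[-1,0,0],[0,0,0],0.29],[[-1,0,0],[0,0,0],0.29],[[-1,0,0],[0,0,0],0.29],[[-1,0,0],[0,0,0],0.29],[[-1,0,0],[0,0,0],0.29],[[-1,0,0],[0,0,0],0.29],[[-1,0,0],[0,0,0],0.29]]'; python3 goal.py 491.5 -62.7 160 100.5;python3 - <<'E'
from h import *
print(observe()["joint_pos"].round(2))
E
```

```text
t: 10.1
eef_pos: [0.4949, 0.2471, 0.1805]
tcp_rot: [0.128, 0.692, -0.124, 0.7]
wrist_force: [0.2, 0.5, 0.3]
finger_gap: 0.062
t 10.1 p [494.9 247.1 180.5] yaw 69.53 gap 62.0 F [0.2 0.5 0.3] j7 -1.13 
 turn [-5.41  0.11 -0.05] shift now [ 0.386 -5.832  2.1  ] shift after turn [ 0.409 -6.081 -1.197]
[ 0.24  0.35 -0.94  1.7   0.3   1.23 -1.13]
```

```bash
python3 -m handwheel '[[[-0.8,0,0],[0,-0.3,0],0.29],[[-0.8,0,0],[0,-0.5,0],0.29],[[-0.8,0,0],[0,-0.6,0],0.29],[[-0.8,0,0],[0,-0.7,0],0.29],[[-0.8,0,0],[0,-0.7,0],0.29],[[-0.8,0,0],[0,-0.7,0],0.29],[[-0.5,0,0],[0,-0.7,0],0.29],[[0,0,0],[0,-0.5,0],0.29],[[0,0,0],[0,-0.3,0],0.29],[[0,0,0],[0,0,0],0.29]]'; python3 goal.py 491.5 -62.7 120 100.5
```

```text
t: 11.1
eef_pos: [0.4858, -0.0066, 0.1838]
tcp_rot: [-0.072, 0.699, 0.072, 0.708]
wrist_force: [-0.9, 0.8, -0.4]
finger_gap: 0.0619
t 11.1 p [485.8  -6.6 183.8] yaw 101.7 gap 61.9 F [-0.9  0.8 -0.4] j7 0.03 
 turn [0.21 0.14 0.02] shift now [ 1.277 -1.12  -0.134] shift after turn [ 1.276 -1.125 -0.093]
```

```bash
python3 - <<'E'
from meas import *
main(("relay_c","capacitor_c","transformer_c","bar_c","chassis"),tag="2")
a=cv2.imread("pics/top_2.png")[150:350,140:540]; b=cv2.imread("pics/scene_2.png")[80:280,180:580]
cv2.imwrite("pics/both2.png",cv2.resize(np.vstack([a,b]),None,fx=1.5,fy=1.5,interpolation=cv2.INTER_CUBIC))
E
```

```text
top relay_c none
top capacitor_c none
top transformer_c none
top bar_c 0.57 N 225 z90 34.7 rect ([482.0, 324.8], -0.9, (41.7, 24.6)) mean [482.2 324.1  34.6]
top chassis 0.84 N 227 z90 60.8 rect ([483.6, -3.1], -81.0, (201.7, 117.5)) mean [510.7 -45.6  59.9]
scene relay_c 0.71 N 203 z90 55.4 rect ([493.5, -62.7], 7.5, (46.4, 42.3)) mean [494.  -63.3  53.6]
scene capacitor_c 0.53 N 164 z90 55.6 rect ([477.3, 56.6], -36.9, (43.0, 42.0)) mean [478.   56.7  53.6]
scene transformer_c 0.81 N 436 z90 55.7 rect ([493.2, -2.4], 10.8, (100.0, 51.3)) mean [493.   -2.7  50.7]
scene bar_c 0.9 N 130 z90 34.4 rect ([486.0, 324.6], -2.2, (47.8, 24.5)) mean [487.7 323.5  34.3]
scene chassis 0.66 N 520 z90 58.6 rect ([486.6, -3.5], -80.0, (200.6, 125.5)) mean [ 4.888e+02 -2.000e-01  5.820e+01]
```

View pics/both2.png

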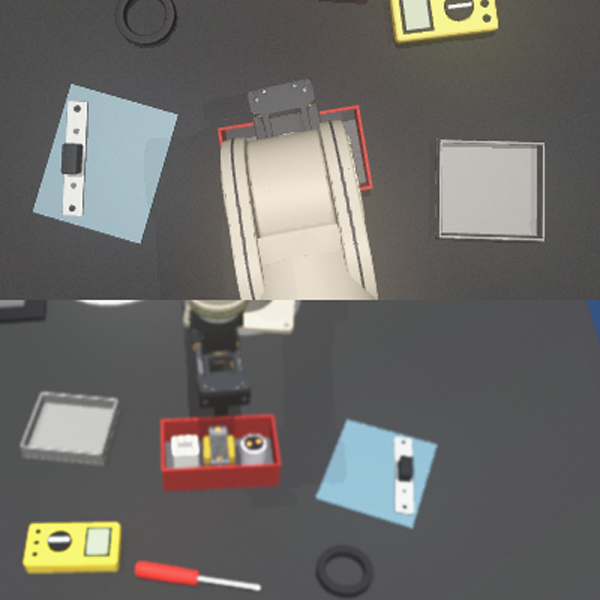

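The bar rests inside the mat at top crop (75,160). The relay, transformer and cap are undisturbed in the chassis (scene crop (185,447), (219,445), (253,445)). Now the relay.

```bash
python3 -m handwheel '[[[0.2,0.14,0],[0.2,-0.4,-0.05],0.29],[[0,0,0],[0.4,-0.5,-0.05],0.29],[[0,0,0],[0.4,-0.2,0],0.29],[[0,0,0],[0.2,0,0],0.29],[[0,0,0],[0,0,0],0.29]]'; python3 goal.py 491 -62.8 85 100.2
```

```text
t: 12.2
eef_pos: [0.4926, -0.0596, 0.1224]
tcp_rot: [-0.067, 0.704, 0.066, 0.704]
wrist_force: [-0.5, -0.1, 0.1]
finger_gap: 0.062
t 12.2 p [492.6 -59.6 122.4] yaw 100.82 gap 62.0 F [-0.5 -0.1  0.1] j7 0.04 
 turn [0.11 0.01 0.02] shift now [ 0.749 -0.056 -0.044] shift after turn [ 0.749 -0.057 -0.043]
```

```bash
python3 -m handwheel '[[[0.1,0,0],[0.3,-0.06,-0.04],0.29],[[0,0,0],[0.3,0,0],0.29],[[0,0,0],[0.15,0,0],0.29],[[0,0,0],[0,0,0],0.29]]'; python3 goal.py 491 -62.8 31 100.2;python3 - <<'E'
from h import *
im=get_image("scene"); cv2.imwrite("pics/s3.png",cv2.resize(im["pixels"][100:240,230:430],None,fx=3.5,fy=3.5,interpolation=cv2.INTER_CUBIC))
E
```

```text
t: 12.6
eef_pos: [0.4917, -0.0612, 0.0833]
tcp_rot: [-0.064, 0.703, 0.063, 0.705]
wrist_force: [0.0, 0.5, -1.0]
finger_gap: 0.0618
t 12.6 p [491.7 -61.2  83.3] yaw 100.34 gap 61.8 F [ 0.   0.5 -1. ] j7 -0.01 
 turn [0.02 0.03 0.02] shift now [ 1.046 -0.026 -0.022] shift after turn [ 1.046 -0.029 -0.019]
```

View pics/s3.png

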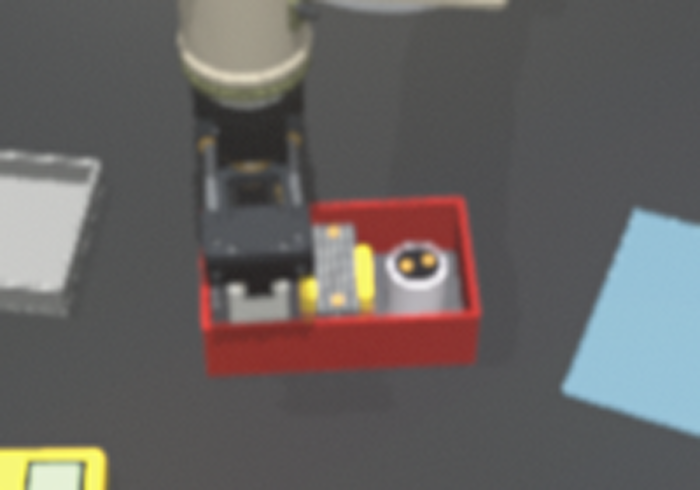

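The near finger at (262,288) is centred on the relay (228–292). I'll go down and grip.

```bash
python3 -m handwheel '[[[0,0.03,0.02],[0.3,-0.03,-0.02],0.29],[[0,0,0],[0.3,0,0],0.29]]';python3 -m handwheel '[[[0,0,0],[0.25,0,0],0.29],[[0,0,0],[0.12,0,0],0.29],[[0,0,0],[0,0,0],0.29]]'; python3 goal.py 491 -62.8 31 100.2
```

```text
t: 12.85
eef_pos: [0.493, -0.063, 0.0543]
tcp_rot: [-0.065, 0.703, 0.063, 0.706]
wrist_force: [-0.4, -1.0, -0.1]
finger_gap: 0.0617
t: 13.15
eef_pos: [0.4916, -0.0627, 0.0314]
tcp_rot: [-0.064, 0.704, 0.064, 0.704]
wrist_force: [0.0, 0.0, 0.3]
finger_gap: 0.0619
t 13.15 p [491.6 -62.7  31.4] yaw 100.37 gap 61.9 F [0.  0.  0.3] j7 -0.07 
 turn [0.03 0.   0.  ] shift now [ 0.009  0.    -0.012] shift after turn [ 0.009  0.    -0.012]
```

```bash
python3 -m handwheel '[[[0,0,0],[0,0,0],1],[[0,0,0],[0,0,0],1],[[0,0,0],[0,0,0],1],[[0,0,0],[0,0,0],1],[[0,0,0],[0,0,0],1]]'; python3 goal.py 491 -62.8 31 100.2;  python3 -m handwheel '[[[0,0,0],[-0.2,0,0],1],[[0,0,0],[-0.4,0,0],1],[[0,0,0],[-0.6,0,0],1],[[0,0,0],[-0.8,0,0],1],[[0,0,0],[-0.3,0,0],1],[[0,0,0],[0,0,0],1]]'
python3 - <<'E'
import numpy as np
a=np.radians(-16.5); c=np.array([473.9,281.0]); ex=np.array([np.cos(a),np.sin(a)]); ey=np.array([-ex[1],ex[0]])
for n,(x,y) in dict(relay=(-52,-45),cap=(52,-45)).items(): print(n,(c+ex*x+ey*y).round(1))
E
python3 goal.py 411 253 150 95
```

```text
t: 13.65
eef_pos: [0.4921, -0.0627, 0.0323]
tcp_rot: [-0.064, 0.704, 0.064, 0.705]
wrist_force: [0.0, 0.3, -2.5]
finger_gap: 0.0417
t 13.65 p [492.1 -62.7  32.3] yaw 100.37 gap 41.7 F [ 0.   0.3 -2.5] j7 -0.07 
 turn [0.03 0.02 0.01] shift now [ 0.026  0.002 -0.023] shift after turn [ 0.026  0.002 -0.023]
t: 14.25
eef_pos: [0.4912, -0.0617, 0.1541]
tcp_rot: [-0.065, 0.704, 0.065, 0.704]
wrist_force: [0.3, 0.0, -1.6]
finger_gap: 0.0423
relay [411.3 252.6]
cap [511.  223.1]
t 14.25 p [491.2 -61.7 154.1] yaw 100.48 gap 42.3 F [ 0.3  0.  -1.6] j7 0.07 
 turn [ 0.96  0.01 -0.  ] shift now [ 0.082  6.48  -0.433] shift after turn [ 0.082  6.409 -1.049]
```

```bash
python3 -m handwheel '[[[0,0,0],[0,0.4,-0.02],1],[[0,0,0],[0,0.6,-0.04],1],[[0,0,0],[0,0.7,-0.05],1],[[0,0,0],[0,0.7,-0.05],1],[[0,0,0],[0,0.7,-0.05],1],[[0,0,0],[0,0.7,-0.05],1],[[0,0,0],[0,0.7,-0.05],1],[[0,0,0],[0,0.7,-0.05],1],[[0,0,0],[0,0.6,-0.05],1],[[0,0,0],[0,0.4,0],1],[[0,0,0],[0,0.1,0],1],[[0,0,0],[0,0,0],1]]'; python3 goal.py 411.3 252.6 60 100.4
```

```text
t: 15.45
eef_pos: [0.3992, 0.2606, 0.1455]
tcp_rot: [-0.066, 0.708, 0.066, 0.7]
wrist_force: [0.6, 0.4, -2.6]
finger_gap: 0.0418
t 15.45 p [399.2 260.6 145.5] yaw 100.78 gap 41.8 F [ 0.6  0.4 -2.6] j7 -0.67 
 turn [ 0.07 -0.11 -0.01] shift now [ 1.707 -0.204  0.225] shift after turn [ 1.71  -0.201  0.209]
```

```bash
python3 -m handwheel '[[[0.07,-0.11,0],[0.3,-0.2,0.2],1],[[0,0,0],[0.5,0,0],1],[[0,0,0],[0.5,0,0],1],[[0,0,0],[0.3,0,0],1],[[0,0,0],[0,0,0],1]]'; python3 goal.py 411.3 252.6 32.5 100.4
```

```text
t: 15.95
eef_pos: [0.4117, 0.2474, 0.0613]
tcp_rot: [-0.063, 0.705, 0.062, 0.704]
wrist_force: [-0.2, 0.4, -1.4]
finger_gap: 0.0417
t 15.95 p [411.7 247.4  61.3] yaw 100.12 gap 41.7 F [-0.2  0.4 -1.4] j7 -0.77 
 turn [-0.05 -0.01  0.02] shift now [0.575 0.104 0.011] shift after turn [0.575 0.103 0.011]
```

```bash
python3 -m handwheel '[[[0,0,0],[0.25,0.1,0],1],[[0,0,0],[0.2,0,0],1],[[0,0,0],[0.1,0,0],1],[[0,0,0],[0.02,0,0],1],[[0,0,0],[0,0,0],1]]'; python3 goal.py 411.3 252.6 32 100.4
```

```text
t: 16.45
eef_pos: [0.4121, 0.2528, 0.0324]
tcp_rot: [-0.062, 0.704, 0.061, 0.705]
wrist_force: [0.6, 2.0, -3.1]
finger_gap: 0.0417
t 16.45 p [412.1 252.8  32.4] yaw 100.05 gap 41.7 F [ 0.6  2.  -3.1] j7 -0.82 
 turn [-0.06  0.01  0.02] shift now [ 0.007 -0.001 -0.016] shift after turn [ 0.007 -0.001 -0.016]
```

```bash
python3 -m handwheel '[[[0,0,0],[0,0,0],0.29],[[0,0,0],[0,0,0],0.29],[[0,0,0],[0,0,0],0.29],[[0,0,0],[0,0,0],0.29]]'; python3 goal.py 411.3 252.6 32 100.4; python3 -m handwheel '[[[0,0,0],[-0.3,0,0],0.29],[[0,0,0],[-0.6,0,0],0.29],[[0,0,0],[-0.7,0,0],0.29],[[0,0,0],[-0.5,0,0],0.29],[[0,0,0],[-0.1,0,0],0.29]]'; python3 goal.py 476.3 57 140 99
```

```text
t: 16.85
eef_pos: [0.4133, 0.2536, 0.034]
tcp_rot: [-0.062, 0.703, 0.062, 0.706]
wrist_force: [-0.4, 0.7, -0.3]
finger_gap: 0.0601
t 16.85 p [413.3 253.6  34. ] yaw 100.05 gap 60.1 F [-0.4  0.7 -0.3] j7 -0.82 
 turn [-0.06  0.05  0.01] shift now [ 0.039 -0.012 -0.042] shift after turn [ 0.04  -0.012 -0.042]
t: 17.35
eef_pos: [0.4115, 0.2545, 0.151]
tcp_rot: [-0.063, 0.703, 0.063, 0.705]
wrist_force: [0.0, 0.3, -0.2]
finger_gap: 0.0617
t 17.35 p [411.5 254.5 151. ] yaw 100.21 gap 61.7 F [ 0.   0.3 -0.2] j7 -0.66 
 turn [0.21 0.03 0.  ] shift now [ 0.223 -4.118  0.574] shift after turn [ 0.219 -4.105  0.661]
```

```bash
python3 -m handwheel '[[[0.2,0,0],[0,-0.4,0.06],0.29],[[0,0,0],[0,-0.6,0.1],0.29],[[0,0,0],[0,-0.7,0.12],0.29],[[0,0,0],[0,-0.7,0.12],0.29],[[0,0,0],[0,-0.7,0.12],0.29],[[0,0,0],[0.1,-0.6,0.1],0.29],[[0,0,0],[0.2,-0.2,0.04],0.29],[[0,0,0],[0.2,0,0],0.29],[[0,0,0],[0,0,0],0.29]]'; python3 goal.py 476.3 57 85 99
```

```text
t: 18.25
eef_pos: [0.4763, 0.0631, 0.1278]
tcp_rot: [-0.057, 0.702, 0.057, 0.707]
wrist_force: [-0.6, 1.1, -0.0]
finger_gap: 0.0619
t 18.25 p [476.3  63.1 127.8] yaw 99.29 gap 61.9 F [-0.6  1.1 -0. ] j7 -0.24 
 turn [0.05 0.07 0.01] shift now [ 0.855 -0.12  -0.026] shift after turn [ 0.855 -0.121 -0.02 ]
```

```bash
python3 -m handwheel '[[[0.05,0.07,0],[0.4,-0.12,-0.02],0.29],[[0,0,0],[0.3,0,0],0.29],[[0,0,0],[0.1,0,0],0.29],[[0,0,0],[0,0,0],0.29]]'; python3 goal.py 476.3 57 31 99;python3 - <<'E'
from h import *
im=get_image("scene"); cv2.imwrite("pics/s4.png",cv2.resize(im["pixels"][100:240,230:430],None,fx=3.5,fy=3.5,interpolation=cv2.INTER_CUBIC))
E
```

```text
t: 18.65
eef_pos: [0.4752, 0.0631, 0.0866]
tcp_rot: [-0.058, 0.705, 0.059, 0.705]
wrist_force: [0.0, -0.5, -0.2]
finger_gap: 0.0617
t 18.65 p [475.2  63.1  86.6] yaw 99.47 gap 61.7 F [ 0.  -0.5 -0.2] j7 -0.29 
 turn [ 0.08 -0.   -0.02] shift now [ 1.112 -0.125  0.002] shift after turn [ 1.112 -0.123  0.003]
```

View pics/s4.png

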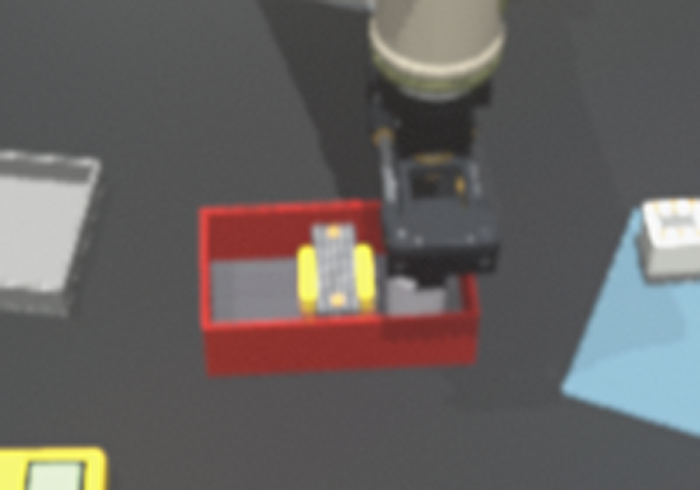

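The gripper sits about 6 mm too far to +y: the finger is at (432,280) and the can is centred near 418. I'll correct that before going down.

```bash
python3 -m handwheel '[[[0.08,0,0],[0,-0.13,0],0.29],[[0,0,0],[0.1,-0.02,0],0.29],[[0,0,0],[0,0,0],0.29]]'; python3 goal.py 476.3 57 31 99
```

```text
t: 19.0
eef_pos: [0.4776, 0.0559, 0.0832]
tcp_rot: [-0.055, 0.704, 0.056, 0.706]
wrist_force: [0.3, -0.8, 0.0]
finger_gap: 0.0618
t 19.0 p [477.6  55.9  83.2] yaw 99.03 gap 61.8 F [ 0.3 -0.8  0. ] j7 -0.29 
 turn [ 0.01  0.03 -0.01] shift now [ 1.044  0.024 -0.025] shift after turn [ 1.044  0.025 -0.022]
```

```bash
python3 -m handwheel '[[[0,0.03,0],[0.3,0.02,-0.02],0.29],[[0,0,0],[0.3,0,0],0.29]]';python3 -m handwheel '[[[0,0,0],[0.25,0,0],0.29],[[0,0,0],[0.12,0,0],0.29],[[0,0,0],[0,0,0],0.29]]'; python3 goal.py 476.3 57 31 99
```

```text
t: 19.2
eef_pos: [0.478, 0.0565, 0.0533]
tcp_rot: [-0.055, 0.704, 0.055, 0.706]
wrist_force: [-0.4, -0.5, -0.9]
finger_gap: 0.062
t: 19.5
eef_pos: [0.4759, 0.0566, 0.0299]
tcp_rot: [-0.055, 0.705, 0.056, 0.704]
wrist_force: [0.2, -0.2, 0.1]
finger_gap: 0.0614
t 19.5 p [475.9  56.6  29.9] yaw 99.0 gap 61.4 F [ 0.2 -0.2  0.1] j7 -0.37 
 turn [ 0.   -0.02 -0.01] shift now [-0.022  0.007  0.009] shift after turn [-0.022  0.007  0.009]
```

```bash
python3 -m handwheel '[[[0,0,0],[0,0,0],1],[[0,0,0],[0,0,0],1],[[0,0,0],[0,0,0],1],[[0,0,0],[0,0,0],1],[[0,0,0],[0,0,0],1]]'; python3 goal.py 476.3 57 31 99;  python3 -m handwheel '[[[0,0,0],[-0.2,0,0],1],[[0,0,0],[-0.4,0,0],1],[[0,0,0],[-0.6,0,0],1],[[0,0,0],[-0.8,0,0],1],[[0,0,0],[-0.3,0,0],1],[[0,0,0],[0,0,0],1]]'
python3 goal.py 511 223 150 99
```

```text
t: 20.0
eef_pos: [0.4764, 0.0569, 0.0307]
tcp_rot: [-0.055, 0.705, 0.056, 0.705]
wrist_force: [-0.4, 0.8, -0.4]
finger_gap: 0.0437
t 20.0 p [476.4  56.9  30.7] yaw 99.02 gap 43.7 F [-0.4  0.8 -0.4] j7 -0.37 
 turn [ 0.   -0.   -0.01] shift now [-0.007  0.003 -0.003] shift after turn [-0.007  0.003 -0.003]
t: 20.6
eef_pos: [0.4758, 0.0577, 0.1525]
tcp_rot: [-0.056, 0.705, 0.057, 0.704]
wrist_force: [0.3, -0.3, -1.7]
finger_gap: 0.0433
t 20.6 p [475.8  57.7 152.5] yaw 99.13 gap 43.3 F [ 0.3 -0.3 -1.7] j7 -0.2 
 turn [ 0.02 -0.01 -0.01] shift now [0.054 3.152 1.221] shift after turn [0.051 3.155 1.213]
```

```bash
python3 -m handwheel '[[[0,0,0],[0,0.4,0.15],1],[[0,0,0],[0,0.6,0.25],1],[[0,0,0],[0,0.7,0.27],1],[[0,0,0],[0,0.7,0.27],1],[[0,0,0],[0.1,0.5,0.2],1],[[0,0,0],[0.3,0.15,0.07],1],[[0,0,0],[0.5,0,0],1],[[0,0,0],[0.5,0,0],1],[[0,0,0],[0.2,0,0],1],[[0,0,0],[0,0,0],1]]'; python3 goal.py 511 223 31 99
```

```text
t: 21.6
eef_pos: [0.5095, 0.2228, 0.0635]
tcp_rot: [-0.056, 0.707, 0.055, 0.702]
wrist_force: [0.1, -0.0, -0.8]
finger_gap: 0.0435
t 21.6 p [509.5 222.8  63.5] yaw 99.02 gap 43.5 F [ 0.1 -0.  -0.8] j7 -0.69 
 turn [ 0.   -0.07  0.  ] shift now [ 0.649 -0.     0.035] shift after turn [ 0.65  -0.     0.031]
```

```bash
python3 -m handwheel '[[[0,-0.07,0],[0.25,0,0.03],1],[[0,0,0],[0.2,0,0],1],[[0,0,0],[0.13,0,0],1],[[0,0,0],[0.03,0,0],1],[[0,0,0],[0,0,0],1]]'; python3 goal.py 511 223 31 99;
```

```text
t: 22.1
eef_pos: [0.5123, 0.2227, 0.0325]
tcp_rot: [-0.055, 0.704, 0.055, 0.706]
wrist_force: [0.1, 0.1, -0.8]
finger_gap: 0.0434
t 22.1 p [512.3 222.7  32.5] yaw 98.94 gap 43.4 F [ 0.1  0.1 -0.8] j7 -0.72 
 turn [-0.01  0.03  0.  ] shift now [ 0.029  0.009 -0.025] shift after turn [ 0.029  0.009 -0.025]
```

```bash
python3 -m handwheel '[[[0,0,0],[0.03,0,0],1],[[0,0,0],[0.01,0,0],1],[[0,0,0],[0,0,0],1]]';python3 goal.py 511 223 31 99; python3 -m handwheel '[[[0,0,0],[0,0,0],0.29],[[0,0,0],[0,0,0],0.29],[[0,0,0],[0,0,0],0.29],[[0,0,0],[0,0,0],0.29]]';python3 goal.py 511 223 31 99;  python3 -m handwheel '[[[0,0,0],[-0.3,0,0],0.29],[[0,0,0],[-0.6,0,0],0.29],[[0,0,0],[-0.7,0,0],0.29],[[0,0,0],[-0.8,0,0],0.29],[[0,0,0],[-0.3,0,0],0.1],[[0,0,0],[0,0,0],0.1]]';python3 meas.py 5;  python3 goal.py 484 -3 170 11
```

```text
t: 22.4
eef_pos: [0.5129, 0.2229, 0.0312]
tcp_rot: [-0.055, 0.703, 0.055, 0.707]
wrist_force: [0.1, 1.1, -1.8]
finger_gap: 0.0435
t 22.4 p [512.9 222.9  31.2] yaw 98.93 gap 43.5 F [ 0.1  1.1 -1.8] j7 -0.72 
 turn [-0.01  0.04  0.  ] shift now [ 0.005  0.007 -0.038] shift after turn [ 0.005  0.007 -0.038]
t: 22.8
eef_pos: [0.5136, 0.2233, 0.0322]
tcp_rot: [-0.055, 0.703, 0.055, 0.707]
wrist_force: [0.5, -0.0, -0.2]
finger_gap: 0.0602
t 22.8 p [513.6 223.3  32.2] yaw 98.92 gap 60.2 F [ 0.5 -0.  -0.2] j7 -0.72 
 turn [-0.01  0.06 -0.  ] shift now [ 0.024  0.002 -0.053] shift after turn [ 0.024  0.002 -0.053]
t: 23.4
eef_pos: [0.5118, 0.2242, 0.1764]
tcp_rot: [-0.055, 0.703, 0.056, 0.707]
wrist_force: [0.1, 0.5, -0.6]
finger_gap: 0.0705
top bar_c 0.65 N 1616 z90 37.6 rect ([697.9, -221.0], -83.9, (147.2, 78.1)) mean [ 697.3 -219.5   34.7]
top relay_c none
top capacitor_c 0.92 N 254 z90 55.8 rect ([512.5, 219.0], -0.2, (40.7, 32.8)) mean [512.3 219.3  53.5]
top transformer_c 0.89 N 862 z90 55.0 rect ([482.8, -2.7], 7.1, (84.2, 57.3)) mean [483.1  -3.9  50.2]
top chassis 0.82 N 545 z90 57.
[... 479 characters left out ...]
capacitor_c 0.65 N 172 z90 54.9 rect ([517.2, 222.4], -7.9, (41.2, 41.0)) mean [518.  222.6  53.3]
scene transformer_c 0.9 N 484 z90 55.4 rect ([479.5, -5.5], 9.7, (101.5, 53.9)) mean [489.9  -4.4  49.5]
scene chassis 0.92 N 567 z90 57.9 rect ([485.5, -3.8], -81.3, (202.1, 125.2)) mean [488.4  -0.6  57.9]
scene mat 0.85 N 2469 z90 6.2 rect ([487.7, 274.8], -16.7, (228.8, 174.8)) mean [493.9 276.6   4.7]
scene tray 0.93 N 464 z90 28.1 rect ([437.7, -284.6], 88.1, (151.9, 145.8)) mean [ 440.  -286.    27.9]
t 24.2 p [511.  223.6 173.6] yaw 99.06 gap 78.3 F [-0.3 -0.5  0.2] j7 -0.6 
 turn [ 1.537e+01  1.000e-02 -2.000e-02] shift now [ 0.067 -4.39  -1.247] shift after turn [ 0.073 -1.395  4.345]
```

```bash
python3 - <<'E'
import cv2
b=cv2.imread("pics/scene_5.png")[80:280,180:500]
cv2.imwrite("pics/s5c.png",cv2.resize(b,None,fx=2.4,fy=2.4,interpolation=cv2.INTER_CUBIC))
E
python3 -m handwheel '[[[0.5,0,0],[0,-0.2,0],0.1],[[1,0,0],[0,-0.2,0],0.1],[[1,0,0],[0,-0.2,0],0.1],[[1,0,0],[0,-0.2,0.1],0.1],[[1,0,0],[0,-0.2,0.2],0.1],[[1,0,0],[0,-0.2,0.3],0.1],[[1,0,0],[0,-0.2,0.3],0.1],[[1,0,0],[0,-0.1,0.4],0.1],[[1,0,0],[0,-0.1,0.4],0.1],[[1,0,0],[0,0,0.4],0.1],[[1,0,0],[0,0,0.4],0.1],[[1,0,0],[0,0,0.4],0.1]]';  python3 goal.py 484 -3 120 8
```

```text
t: 25.4
eef_pos: [0.6162, 0.0535, 0.1747]
tcp_rot: [0.36, 0.608, -0.359, 0.61]
wrist_force: [0.3, -0.1, -0.3]
finger_gap: 0.0783
t 25.4 p [616.2  53.5 174.7] yaw 28.89 gap 78.3 F [ 0.3 -0.1 -0.3] j7 -1.43 
 turn [ 3.65  0.02 -0.03] shift now [ 1.086 -2.864 -0.291] shift after turn [ 1.094 -2.775  0.751]
```

View pics/s5c.png

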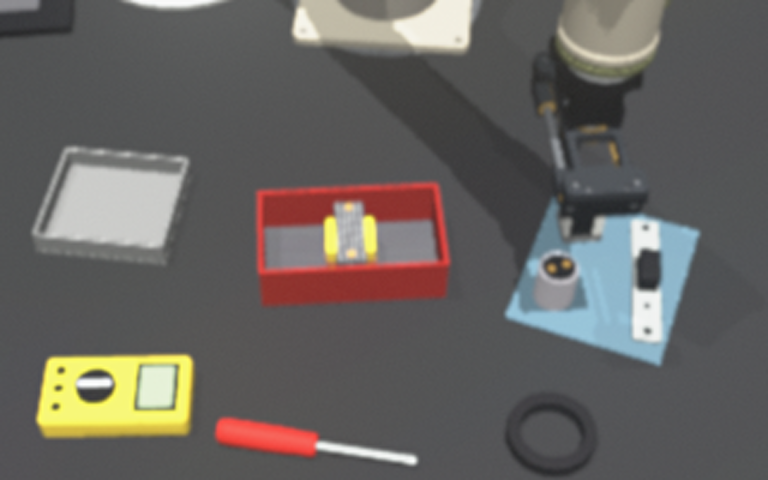

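The can (557,280), relay (583,228) and bar (647,280) all stand on the mat, with only the transformer left in the chassis at (350,232). The transformer is next.

```bash
python3 -m handwheel '[[[0.8,0,0],[0,-0.3,0],0.1],[[0.8,0,0],[0,-0.4,0.1],0.1],[[0.8,0,0],[0,-0.5,0.1],0.1],[[0.8,0,0],[0,-0.5,0.15],0.1],[[0.4,0,0],[0.1,-0.5,0.15],0.1],[[0,0,0],[0.2,-0.3,0.1],0.1],[[0,0,0],[0.2,-0.1,0],0.1],[[0,0,0],[0,0,0],0.1]]';  python3 goal.py 484 -3 90 8
```

```text
t: 26.2
eef_pos: [0.4965, -0.0231, 0.148]
tcp_rot: [0.477, 0.521, -0.475, 0.525]
wrist_force: [0.0, 0.5, -0.1]
finger_gap: 0.0781
t 26.2 p [496.5 -23.1 148. ] yaw 5.43 gap 78.1 F [ 0.   0.5 -0.1] j7 -1.62 
 turn [-0.45  0.02 -0.05] shift now [ 1.157 -0.217 -0.426] shift after turn [ 1.159 -0.192 -0.432]
```

```bash
python3 -m handwheel '[[[-0.45,0.02,-0.05],[0.2,-0.2,-0.42],0.1],[[0,0,0],[0.5,0,0],0.1],[[0,0,0],[0.4,0,0],0.1],[[0,0,0],[0,0,0],0.1]]';  python3 goal.py 483.5 -3 31 8
```

```text
t: 26.6
eef_pos: [0.4882, -0.001, 0.0931]
tcp_rot: [0.465, 0.533, -0.462, 0.535]
wrist_force: [-0.6, -0.4, -0.5]
finger_gap: 0.0778
t 26.6 p [488.2  -1.   93.1] yaw 8.01 gap 77.8 F [-0.6 -0.4 -0.5] j7 -1.66 
 turn [ 0.   -0.01 -0.05] shift now [ 1.242 -0.105  0.028] shift after turn [ 1.242 -0.099  0.027]
```

```bash
python3 -m handwheel '[[[0,-0.01,-0.05],[0.3,-0.1,0.03],0.1],[[0,0,0],[0.3,0,0],0.1],[[0,0,0],[0.2,0,0],0.1]]'; python3 goal.py 483.5 -3 31 8; python3 -m handwheel '[[[0,0,0],[0.25,0,0],0.1],[[0,0,0],[0.12,0,0],0.1],[[0,0,0],[0,0,0],0.1]]'; python3 goal.py 483.5 -3 31 8
```

```text
t: 26.9
eef_pos: [0.4863, -0.0027, 0.0533]
tcp_rot: [0.465, 0.533, -0.463, 0.535]
wrist_force: [0.1, 0.1, -0.4]
finger_gap: 0.0783
t 26.9 p [486.3  -2.7  53.3] yaw 7.99 gap 78.3 F [ 0.1  0.1 -0.4] j7 -1.7 
 turn [-0.    0.   -0.04] shift now [ 0.445 -0.057 -0.002] shift after turn [ 0.446 -0.056 -0.002]
t: 27.2
eef_pos: [0.4858, -0.0027, 0.0318]
tcp_rot: [0.465, 0.533, -0.463, 0.534]
wrist_force: [0.7, 0.4, 0.1]
finger_gap: 0.0784
t 27.2 p [485.8  -2.7  31.8] yaw 7.98 gap 78.4 F [0.7 0.4 0.1] j7 -1.72 
 turn [-0.   -0.   -0.02] shift now [ 0.016 -0.046  0.   ] shift after turn [ 0.016 -0.046  0.   ]
```

```bash
python3 -m handwheel '[[[0,0,0],[0,-0.03,0],1],[[0,0,0],[0,0,0],1],[[0,0,0],[0,0,0],1],[[0,0,0],[0,0,0],1],[[0,0,0],[0,0,0],1]]'; python3 goal.py 484 -3 31 8;  python3 -m handwheel '[[[0,0,0],[-0.2,0,0],1],[[0,0,0],[-0.4,0,0],1],[[0,0,0],[-0.6,0,0],1],[[0,0,0],[-0.8,0,0],1],[[0,0,0],[-0.3,0,0],1],[[0,0,0],[0,0,0],1]]'
python3 goal.py 436.5 -284 150 3
```

```text
t: 27.7
eef_pos: [0.485, -0.0028, 0.0329]
tcp_rot: [0.465, 0.533, -0.463, 0.534]
wrist_force: [1.4, 0.7, -5.3]
finger_gap: 0.054
t 27.7 p [485.   -2.8  32.9] yaw 7.97 gap 54.0 F [ 1.4  0.7 -5.3] j7 -1.72 
 turn [-0.01  0.   -0.04] shift now [ 0.038 -0.02   0.   ] shift after turn [ 0.038 -0.02   0.   ]
t: 28.3
eef_pos: [0.4797, -0.0027, 0.1507]
tcp_rot: [0.463, 0.536, -0.465, 0.532]
wrist_force: [-0.3, 0.9, -8.1]
finger_gap: 0.0538
t 28.3 p [479.7  -2.7 150.7] yaw 8.05 gap 53.8 F [-0.3  0.9 -8.1] j7 -1.6 
 turn [ 0.88 -0.02  0.07] shift now [ 0.011 -1.643  5.449] shift after turn [ 0.014 -1.157  5.573]
```

```bash
python3 -m handwheel '[[[0.4,0,0.07],[0,-0.1,0.3],1],[[0.4,0,0],[0,-0.1,0.5],1],[[0,0,0],[0,-0.13,0.6],1],[[0,0,0],[0,-0.13,0.6],1],[[0,0,0],[0,-0.13,0.6],1],[[0,0,0],[0,-0.13,0.6],1],[[0,0,0],[0,-0.13,0.6],1],[[0,0,0],[0,-0.13,0.6],1],[[0,0,0],[0,-0.1,0.5],1],[[0,0,0],[0,0,0.3],1],[[0,0,0],[0,0,0.1],1],[[0,0,0],[0,0,0],1]]'; python3 goal.py 436.5 -284 60 3
```

```text
t: 29.5
eef_pos: [0.4239, -0.2937, 0.136]
tcp_rot: [0.489, 0.516, -0.495, 0.5]
wrist_force: [-0.0, 1.1, -8.5]
finger_gap: 0.0539
t 29.5 p [ 423.9 -293.7  136. ] yaw 1.92 gap 53.9 F [-0.   1.1 -8.5] j7 -1.11 
 turn [-0.19 -0.11  0.22] shift now [ 1.515  0.293 -0.169] shift after turn [ 1.519  0.262 -0.18 ]
```

```bash
python3 -m handwheel '[[[-0.1,-0.11,0.22],[0.2,0.26,-0.18],1],[[0,0,0],[0.5,0,0],1],[[0,0,0],[0.5,0,0],1],[[0,0,0],[0.2,0,0],1],[[0,0,0],[0,0,0],1]]'; python3 goal.py 436.5 -284 34 3
```

```text
t: 30.0
eef_pos: [0.4389, -0.2777, 0.0638]
tcp_rot: [0.488, 0.512, -0.486, 0.512]
wrist_force: [-0.5, -0.3, -7.1]
finger_gap: 0.0535
t 30.0 p [ 438.9 -277.7   63.8] yaw 2.86 gap 53.5 F [-0.5 -0.3 -7.1] j7 -1.17 
 turn [-0.02 -0.02 -0.02] shift now [ 0.596 -0.056  0.124] shift after turn [ 0.597 -0.055  0.123]
```

```bash
python3 -m handwheel '[[[0,0,0],[0.25,-0.05,0.1],1],[[0,0,0],[0.2,0,0],1],[[0,0,0],[0.1,0,0],1],[[0,0,0],[0.03,0,0],1],[[0,0,0],[0,0,0],1]]'; python3 goal.py 436.5 -284 33.5 3
```

```text
t: 30.5
eef_pos: [0.4382, -0.2835, 0.035]
tcp_rot: [0.488, 0.511, -0.486, 0.513]
wrist_force: [-0.8, -0.6, -9.0]
finger_gap: 0.0537
t 30.5 p [ 438.2 -283.5   35. ] yaw 2.88 gap 53.7 F [-0.8 -0.6 -9. ] j7 -1.17 
 turn [-0.02 -0.   -0.04] shift now [ 0.029 -0.034  0.008] shift after turn [ 0.029 -0.034  0.008]
```

```bash
python3 -m handwheel '[[[0,0,0],[0.03,0,0],1],[[0,0,0],[0.02,0,0],1],[[0,0,0],[0,0,0],1]]'; python3 goal.py 436.5 -284 33.5 3; python3 -m handwheel '[[[0,0,0],[0,0,0],0.12],[[0,0,0],[0,0,0],0.12],[[0,0,0],[0,0,0],0.12],[[0,0,0],[0,0,0],0.12]]'; python3 goal.py 436.5 -284 33.5 3
```

```text
t: 30.8
eef_pos: [0.4387, -0.2838, 0.0343]
tcp_rot: [0.488, 0.511, -0.486, 0.514]
wrist_force: [0.9, 0.2, -7.8]
finger_gap: 0.0537
t 30.8 p [ 438.7 -283.8   34.3] yaw 2.87 gap 53.7 F [ 0.9  0.2 -7.8] j7 -1.18 
 turn [-0.02  0.01 -0.05] shift now [ 0.017 -0.045  0.001] shift after turn [ 0.017 -0.045  0.001]
t: 31.2
eef_pos: [0.4417, -0.2854, 0.0371]
tcp_rot: [0.489, 0.508, -0.486, 0.516]
wrist_force: [0.5, -0.4, 0.4]
finger_gap: 0.0743
t 31.2 p [ 441.7 -285.4   37.1] yaw 2.87 gap 74.3 F [ 0.5 -0.4  0.4] j7 -1.18 
 turn [-0.02  0.05 -0.11] shift now [ 0.071 -0.103 -0.034] shift after turn [ 0.072 -0.102 -0.034]
```

```bash
python3 -m handwheel '[[[0,0.05,-0.1],[-0.3,0,0],0.12],[[0,0,0],[-0.5,0,0],0.12],[[0,0,0],[-0.8,0,0],0.12],[[0,0,0],[-0.8,0,0],0.29],[[-0.5,0,0],[-0.3,0,0],0.29],[[-1,0,0],[0,0,-0.2],0.29],[[-1,0,0],[0,0,-0.3],0.29],[[-1,0,0],[0,0,-0.4],0.29],[[-1,0,0],[0,0.1,-0.4],0.29],[[-1,0,0],[0,0.2,-0.4],0.29],[[-1,0,0],[0,0.2,-0.4],0.29],[[-1,0,0],[0,0.3,-0.3],0.29]]'; python3 goal.py 412.5 253 170 100; python3 - <<'E'
from meas import *
main(("transformer_c",),cams=("top","scene"),tag="6")
a=cv2.imread("pics/top_6.png")[150:350,140:540]; b=cv2.imread("pics/scene_6.png")[80:280,180:580]
cv2.imwrite("pics/both6.png",cv2.resize(np.vstack([a,b]),None,fx=1.5,fy=1.5,interpolation=cv2.INTER_CUBIC))
E
```

```text
t: 32.4
eef_pos: [0.4256, -0.1548, 0.1802]
tcp_rot: [0.258, 0.656, -0.259, 0.661]
wrist_force: [-0.7, 0.5, 0.7]
finger_gap: 0.0618
t 32.4 p [ 425.6 -154.8  180.2] yaw 47.18 gap 61.8 F [-0.7  0.5  0.7] j7 -0.51 
 turn [-9.22  0.08  0.03] shift now [ 0.165  5.804 -5.737] shift after turn [0.203 8.077 1.159]
top transformer_c 0.78 N 215 z90 56.6 rect ([460.9, -254.3], 63.8, (159.7, 63.9)) mean [ 431.4 -294.8   56.5]
scene transformer_c 0.67 N 669 z90 56.2 rect ([434.8, -286.3], 14.2, (146.0, 63.0)) mean [ 449.3 -280.4   41.8]
```

View pics/both6.png

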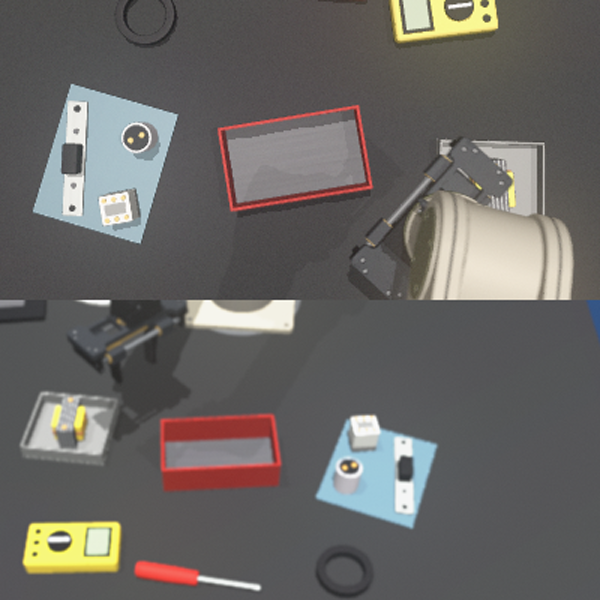

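The transformer stands upright in the tray at scene crop (70,420), and the relay, can and bar are undisturbed on the mat. Measuring those three, then fetching the relay.

```bash
python3 - <<'E'
from meas import *
main(("relay_c","capacitor_c","bar_c"))
E
python3 -m handwheel '[[[-1,0,0],[0,0.2,-0.3],0.29],[[-1,0,0],[0,0.3,-0.3],0.29],[[-1,0,0],[0,0.4,-0.3],0.29],[[-1,0,0],[0,0.5,-0.2],0.29],[[-1,0,0],[0,0.5,-0.1],0.29],[[-1,0,0],[0,0.6,0],0.29],[[-1,0,0],[0,0.6,0],0.29],[[-1,0,0],[0,0.6,0],0.29],[[-0.5,0,0],[0,0.6,0],0.29],[[0,0,0],[0,0.6,0],0.29],[[0,0,0],[0,0.6,0],0.29],[[0,0,0],[0,0.5,0],0.29]]'; python3 goal.py 412.5 253 130 100
```

```text
top relay_c 0.58 N 401 z90 55.4 rect ([412.3, 251.8], -79.8, (44.4, 42.1)) mean [412.3 251.8  53.2]
top capacitor_c 0.21 N 611 z90 20.9 rect ([695.3, 219.6], 11.1, (88.7, 87.6)) mean [695.1 219.1  18.6]
top bar_c 0.95 N 227 z90 34.2 rect ([481.9, 325.2], -0.5, (41.6, 25.3)) mean [482.1 324.4  34.1]
scene relay_c 0.63 N 182 z90 55.0 rect ([415.0, 250.7], 9.0, (44.8, 43.7)) mean [417.8 250.2  53.4]
scene capacitor_c 0.79 N 185 z90 55.1 rect ([516.6, 222.1], -19.8, (45.0, 42.4)) mean [516.8 222.2  53.2]
scene bar_c 0.17 N 174 z90 55.1 rect ([517.6, 222.5], -6.0, (43.0, 40.9)) mean [517.8 222.7  53.3]
t: 34.2
eef_pos: [0.4222, 0.1697, 0.1792]
tcp_rot: [-0.044, 0.703, 0.041, 0.709]
wrist_force: [0.5, -0.1, -0.2]
finger_gap: 0.062
t 34.2 p [422.2 169.7 179.2] yaw 96.9 gap 62.0 F [ 0.5 -0.1 -0.2] j7 -0.4 
 turn [-0.54  0.08  0.05] shift now [ 9.770e-01  1.682e+00 -1.000e-03] shift after turn [0.984 1.674 0.097]
```

```bash
python3 -m handwheel '[[[-0.5,0.08,0.05],[0,0.5,0.03],0.29],[[0,0,0],[0.2,0.6,0.03],0.29],[[0,0,0],[0.3,0.35,0.03],0.29],[[0,0,0],[0.3,0,0],0.29],[[0,0,0],[0.1,0,0],0.29],[[0,0,0],[0,0,0],0.29]]'; python3 goal.py 412.5 252.4 85 100.05
```

```text
t: 34.8
eef_pos: [0.4152, 0.247, 0.1328]
tcp_rot: [-0.061, 0.704, 0.062, 0.705]
wrist_force: [-0.7, 0.4, 0.2]
finger_gap: 0.0618
t 34.8 p [415.2 247.  132.8] yaw 99.98 gap 61.8 F [-0.7  0.4  0.2] j7 -0.63 
 turn [-0.01  0.01 -0.02] shift now [ 0.956  0.113 -0.035] shift after turn [ 0.956  0.115 -0.034]
```

```bash
python3 -m handwheel '[[[0,0.01,-0.02],[0.3,0.11,-0.03],0.29],[[0,0,0],[0.4,0,0],0.29],[[0,0,0],[0.2,0,0],0.29],[[0,0,0],[0,0,0],0.29]]'; python3 goal.py 412.5 252.4 32 100.05
```

```text
t: 35.2
eef_pos: [0.4156, 0.2483, 0.0882]
tcp_rot: [-0.06, 0.704, 0.058, 0.706]
wrist_force: [-0.1, -0.0, 0.6]
finger_gap: 0.0615
t 35.2 p [415.6 248.3  88.2] yaw 99.59 gap 61.5 F [-0.1 -0.   0.6] j7 -0.71 
 turn [-0.08  0.03  0.02] shift now [ 1.125  0.094 -0.051] shift after turn [ 1.125  0.092 -0.047]
```

```bash
python3 -m handwheel '[[[-0.08,0.03,0.02],[0,0.1,-0.06],0.29],[[0,0,0],[0.2,0.01,0],0.29],[[0,0,0],[0,0,0],0.29]]'; python3 goal.py 412.5 252.4 32 100.05
```

```text
t: 35.5
eef_pos: [0.4128, 0.253, 0.0794]
tcp_rot: [-0.061, 0.704, 0.061, 0.705]
wrist_force: [0.3, 0.2, -0.2]
finger_gap: 0.0619
t 35.5 p [412.8 253.   79.4] yaw 99.97 gap 61.9 F [ 0.3  0.2 -0.2] j7 -0.72 
 turn [-0.01  0.02  0.  ] shift now [ 0.949 -0.012 -0.009] shift after turn [ 0.949 -0.012 -0.008]
```

```bash
python3 -m handwheel '[[[0,0,0],[0.3,0,0],0.29],[[0,0,0],[0.3,0,0],0.29],[[0,0,0],[0.2,0,0],0.29],[[0,0,0],[0.1,0,0],0.29],[[0,0,0],[0,0,0],0.29]]'; python3 goal.py 412.5 252.4 32 100.05; python3 -m handwheel '[[[0,0,0],[0,0,0],1],[[0,0,0],[0,0,0],1],[[0,0,0],[0,0,0],1],[[0,0,0],[0,0,0],1],[[0,0,0],[0,0,0],1]]';python3 goal.py 412.5 252.4 32 100.05
```

```text
t: 36.0
eef_pos: [0.4127, 0.253, 0.0303]
tcp_rot: [-0.062, 0.704, 0.062, 0.705]
wrist_force: [-0.4, -0.3, 0.0]
finger_gap: 0.0619
t 36.0 p [412.7 253.   30.3] yaw 99.99 gap 61.9 F [-0.4 -0.3  0. ] j7 -0.79 
 turn [-0.01  0.01  0.  ] shift now [-0.035 -0.011 -0.005] shift after turn [-0.035 -0.011 -0.005]
t: 36.5
eef_pos: [0.413, 0.2534, 0.031]
tcp_rot: [-0.062, 0.704, 0.062, 0.705]
wrist_force: [-0.5, 0.6, -2.1]
finger_gap: 0.042
t 36.5 p [413.  253.4  31. ] yaw 100.0 gap 42.0 F [-0.5  0.6 -2.1] j7 -0.79 
 turn [-0.01  0.02 -0.  ] shift now [-0.019 -0.017 -0.014] shift after turn [-0.019 -0.017 -0.014]
```

```bash
python3 -m handwheel '[[[0,0,0],[-0.2,0,0],1],[[0,0,0],[-0.4,0,0],1],[[0,0,0],[-0.6,0,0],1],[[0,0,0],[-0.8,0,0],1],[[0,0,0],[-0.3,0,0],1],[[0,0,0],[0,0,0],1]]'
python3 goal.py 492 -62.3 150 100.4
```

```text
t: 37.1
eef_pos: [0.4115, 0.2536, 0.1526]
tcp_rot: [-0.062, 0.704, 0.062, 0.705]
wrist_force: [-0.3, -0.1, -1.1]
finger_gap: 0.0419
t 37.1 p [411.5 253.6 152.6] yaw 100.11 gap 41.9 F [-0.3 -0.1 -1.1] j7 -0.63 
 turn [-0.05  0.    0.  ] shift now [ 0.052 -6.503  0.475] shift after turn [ 0.052 -6.505  0.443]
```

```bash
python3 -m handwheel '[[[-0.05,0,0],[0,-0.4,0.02],1],[[0,0,0],[0,-0.6,0.04],1],[[0,0,0],[0,-0.7,0.05],1],[[0,0,0],[0,-0.7,0.05],1],[[0,0,0],[0,-0.7,0.05],1],[[0,0,0],[0,-0.7,0.05],1],[[0,0,0],[0,-0.7,0.05],1],[[0,0,0],[0,-0.7,0.05],1],[[0,0,0],[0,-0.5,0.05],1],[[0,0,0],[0,-0.3,0],1],[[0,0,0],[0,-0.1,0],1],[[0,0,0],[0,0,0],1]]'; python3 goal.py 492 -62.2 110 100.4
```

```text
t: 38.3
eef_pos: [0.4845, -0.0522, 0.1456]
tcp_rot: [-0.065, 0.706, 0.067, 0.702]
wrist_force: [0.9, 0.4, -2.2]
finger_gap: 0.0421
t 38.3 p [484.5 -52.2 145.6] yaw 100.74 gap 42.1 F [ 0.9  0.4 -2.2] j7 0.08 
 turn [ 0.06 -0.07 -0.03] shift now [ 0.711 -0.226  0.116] shift after turn [ 0.712 -0.223  0.112]
```

```bash
python3 -m handwheel '[[[0.06,-0.07,-0.03],[0.1,-0.22,0.11],1],[[0,0,0],[0.2,0,0],1],[[0,0,0],[0.2,0,0],1],[[0,0,0],[0,0,0],1]]'; python3 goal.py 492 -62.2 75 100.4
```

```text
t: 38.7
eef_pos: [0.492, -0.0588, 0.1179]
tcp_rot: [-0.066, 0.704, 0.066, 0.704]
wrist_force: [-0.5, 0.5, -1.9]
finger_gap: 0.0417
t 38.7 p [492.  -58.8 117.9] yaw 100.66 gap 41.7 F [-0.5  0.5 -1.9] j7 0.06 
 turn [ 0.05  0.01 -0.  ] shift now [ 0.859 -0.066 -0.012] shift after turn [ 0.859 -0.066 -0.011]
```

```bash
python3 -m handwheel '[[[0.05,0.01,0],[0.3,-0.07,-0.01],1],[[0,0,0],[0.3,0,0],1],[[0,0,0],[0.15,0,0],1],[[0,0,0],[0,0,0],1]]'; python3 goal.py 492 -62.2 45 100.4
```

```text
t: 39.1
eef_pos: [0.4914, -0.0615, 0.0762]
tcp_rot: [-0.064, 0.705, 0.065, 0.704]
wrist_force: [0.6, 0.2, -1.3]
finger_gap: 0.0416
t 39.1 p [491.4 -61.5  76.2] yaw 100.44 gap 41.6 F [ 0.6  0.2 -1.3] j7 0.01 
 turn [ 0.01 -0.02 -0.01] shift now [ 0.625 -0.016  0.011] shift after turn [ 0.625 -0.015  0.01 ]
```

```bash
python3 -m handwheel '[[[0.01,-0.02,0],[0.3,-0.015,0.01],1],[[0,0,0],[0.25,0,0],1],[[0,0,0],[0,0,0],1]]'; python3 goal.py 492 -62.2 31.3 100.4
```

```text
t: 39.4
eef_pos: [0.4924, -0.062, 0.0478]
tcp_rot: [-0.064, 0.704, 0.064, 0.704]
wrist_force: [0.1, 0.2, -2.1]
finger_gap: 0.0414
t 39.4 p [492.4 -62.   47.8] yaw 100.4 gap 41.4 F [ 0.1  0.2 -2.1] j7 -0.02 
 turn [-0.    0.01 -0.01] shift now [ 0.329 -0.003 -0.008] shift after turn [ 0.329 -0.002 -0.008]
```

```bash
python3 -m handwheel '[[[0,0,0],[0.2,0,0],1],[[0,0,0],[0.08,0,0],1],[[0,0,0],[0.04,0,0],1],[[0,0,0],[0,0,0],1]]'; python3 goal.py 492 -62.2 31 100.4
```

```text
t: 39.8
eef_pos: [0.4931, -0.0619, 0.0315]
tcp_rot: [-0.064, 0.704, 0.064, 0.705]
wrist_force: [0.1, 0.5, -1.3]
finger_gap: 0.0417
t 39.8 p [493.1 -61.9  31.5] yaw 100.4 gap 41.7 F [ 0.1  0.5 -1.3] j7 -0.04 
 turn [ 0.    0.02 -0.01] shift now [ 0.009 -0.002 -0.023] shift after turn [ 0.009 -0.002 -0.023]
```

```bash
python3 -m handwheel '[[[0,0,0],[0.01,0,-0.02],1],[[0,0,0],[0,0,0],1],[[0,0,0],[0,0,0],1]]'; python3 goal.py 492 -62.2 31 100.4; python3 -m handwheel '[[[0,0,0],[0,0,0],0.29],[[0,0,0],[0,0,0],0.29],[[0,0,0],[0,0,0],0.29],[[0,0,0],[0,0,0],0.29]]'; python3 -m handwheel '[[[0,0,0],[-0.3,0,0],0.29],[[0,0,0],[-0.6,0,0],0.29],[[0,0,0],[-0.7,0,0],0.29],[[0,0,0],[-0.5,0,0],0.29],[[0,0,0],[-0.1,0,0],0.29]]'; python3 goal.py 513 223 150 98.95
```

```text
t: 40.1
eef_pos: [0.4926, -0.0622, 0.0316]
tcp_rot: [-0.064, 0.703, 0.064, 0.705]
wrist_force: [0.9, 0.0, -2.4]
finger_gap: 0.0418
t 40.1 p [492.6 -62.2  31.6] yaw 100.4 gap 41.8 F [ 0.9  0.  -2.4] j7 -0.04 
 turn [ 0.    0.03 -0.  ] shift now [ 0.012  0.001 -0.011] shift after turn [ 0.012  0.001 -0.011]
t: 40.5
eef_pos: [0.4934, -0.0623, 0.0325]
tcp_rot: [-0.064, 0.703, 0.064, 0.706]
wrist_force: [-0.1, 0.6, -0.5]
finger_gap: 0.0601
t: 41.0
eef_pos: [0.4924, -0.061, 0.1495]
tcp_rot: [-0.064, 0.703, 0.065, 0.705]
wrist_force: [1.1, 0.2, -0.7]
finger_gap: 0.0619
t 41.0 p [492.4 -61.  149.5] yaw 100.52 gap 61.9 F [ 1.1  0.2 -0.7] j7 0.09 
 turn [ 0.27  0.04 -0.01] shift now [1.000e-03 5.510e+00 1.442e+00] shift after turn [-0.011  5.547  1.291]
```

```bash
python3 -m handwheel '[[[0.25,0.04,0],[0,0.4,0.1],0.29],[[0,0,0],[0,0.6,0.15],0.29],[[0,0,0],[0,0.7,0.17],0.29],[[0,0,0],[0,0.7,0.17],0.29],[[0,0,0],[0,0.7,0.17],0.29],[[0,0,0],[0,0.7,0.17],0.29],[[0,0,0],[0,0.7,0.17],0.29],[[0,0,0],[0,0.5,0.1],0.29],[[0,0,0],[0,0.3,0.06],0.29],[[0,0,0],[0,0,0],0.29]]'; python3 goal.py 513 223 110 98.95
```

```text
t: 42.0
eef_pos: [0.5123, 0.2195, 0.1518]
tcp_rot: [-0.055, 0.705, 0.054, 0.705]
wrist_force: [0.1, -0.3, -0.3]
finger_gap: 0.0622
t 42.0 p [512.3 219.5 151.8] yaw 98.82 gap 62.2 F [ 0.1 -0.3 -0.3] j7 -0.58 
 turn [-0.02  0.01  0.01] shift now [0.836 0.067 0.023] shift after turn [0.836 0.066 0.024]
```

```bash
python3 -m handwheel '[[[-0.02,0.01,0],[0.3,0.06,0.02],0.29],[[0,0,0],[0.5,0,0],0.29],[[0,0,0],[0.4,0,0],0.29],[[0,0,0],[0.2,0,0],0.29],[[0,0,0],[0,0,0],0.29]]'; python3 goal.py 513 223 31 98.95
```

```text
t: 42.5
eef_pos: [0.5128, 0.2177, 0.0763]
tcp_rot: [-0.055, 0.706, 0.053, 0.704]
wrist_force: [0.9, 0.5, 0.7]
finger_gap: 0.0618
t 42.5 p [512.8 217.7  76.3] yaw 98.74 gap 61.8 F [0.9 0.5 0.7] j7 -0.63 
 turn [-0.04 -0.02  0.03] shift now [0.906 0.107 0.022] shift after turn [0.906 0.104 0.021]
```

```bash
python3 -m handwheel '[[[-0.04,-0.02,0.03],[0,0.11,0.02],0.29],[[0,0,0],[0,0,0],0.29]]'; python3 goal.py 513 223 31 98.95
```

```text
t: 42.7
eef_pos: [0.5134, 0.223, 0.0768]
tcp_rot: [-0.055, 0.705, 0.055, 0.705]
wrist_force: [-0.3, 1.0, 0.0]
finger_gap: 0.0617
t 42.7 p [513.4 223.   76.8] yaw 98.91 gap 61.7 F [-0.3  1.   0. ] j7 -0.64 
 turn [-0.01  0.    0.  ] shift now [ 0.917  0.002 -0.008] shift after turn [ 0.917  0.002 -0.008]
```

```bash
python3 -m handwheel '[[[0,0,0],[0.3,0,0],0.29],[[0,0,0],[0.3,0,0],0.29],[[0,0,0],[0.2,0,0],0.29],[[0,0,0],[0.08,0,0],0.29],[[0,0,0],[0,0,0],0.29]]'; python3 goal.py 513 223 31 98.95; python3 -m handwheel '[[[0,0,0],[0,0,0],1],[[0,0,0],[0,0,0],1],[[0,0,0],[0,0,0],1],[[0,0,0],[0,0,0],1],[[0,0,0],[0,0,0],1]]';python3 goal.py 513 223 31 98.95;  python3 -m handwheel '[[[0,0,0],[-0.2,0,0],1],[[0,0,0],[-0.4,0,0],1],[[0,0,0],[-0.6,0,0],1],[[0,0,0],[-0.8,0,0],1],[[0,0,0],[-0.3,0,0],1],[[0,0,0],[0,0,0],1]]'
python3 goal.py 476.3 56.9 150 99
```

```text
t: 43.2
eef_pos: [0.5141, 0.2231, 0.0301]
tcp_rot: [-0.055, 0.704, 0.055, 0.706]
wrist_force: [-0.6, -0.4, -0.5]
finger_gap: 0.0614
t 43.2 p [514.1 223.1  30.1] yaw 98.91 gap 61.4 F [-0.6 -0.4 -0.5] j7 -0.68 
 turn [-0.01  0.02  0.  ] shift now [-0.018  0.001 -0.022] shift after turn [-0.018  0.001 -0.022]
t: 43.7
eef_pos: [0.5145, 0.2234, 0.031]
tcp_rot: [-0.055, 0.704, 0.055, 0.706]
wrist_force: [0.1, 0.0, -1.1]
finger_gap: 0.0437
t 43.7 p [514.5 223.4  31. ] yaw 98.9 gap 43.7 F [ 0.1  0.  -1.1] j7 -0.68 
 turn [-0.01  0.03  0.  ] shift now [-0.    -0.003 -0.032] shift after turn [-0.    -0.003 -0.032]
t: 44.3
eef_pos: [0.5133, 0.2235, 0.1523]
tcp_rot: [-0.055, 0.704, 0.055, 0.706]
wrist_force: [-0.5, 0.4, -1.5]
finger_gap: 0.0435
t 44.3 p [513.3 223.5 152.3] yaw 98.97 gap 43.5 F [-0.5  0.4 -1.5] j7 -0.58 
 turn [-0.01  0.02 -0.  ] shift now [ 0.043 -3.175 -1.251] shift after turn [ 0.045 -3.175 -1.252]
```

```bash
python3 -m handwheel '[[[0,0.02,0],[0,-0.4,-0.15],1],[[0,0,0],[0,-0.6,-0.24],1],[[0,0,0],[0,-0.7,-0.28],1],[[0,0,0],[0,-0.7,-0.28],1],[[0,0,0],[0.1,-0.5,-0.2],1],[[0,0,0],[0.2,-0.25,-0.1],1],[[0,0,0],[0.2,0,0],1],[[0,0,0],[0,0,0],1]]'; python3 goal.py 476.3 57.2 75 99
```

```text
t: 45.1
eef_pos: [0.4706, 0.0527, 0.118]
tcp_rot: [-0.055, 0.708, 0.056, 0.702]
wrist_force: [-0.2, -0.2, -0.8]
finger_gap: 0.0433
t 45.1 p [470.6  52.7 118. ] yaw 99.03 gap 43.3 F [-0.2 -0.2 -0.8] j7 -0.2 
 turn [ 0.01 -0.08 -0.02] shift now [0.86  0.069 0.134] shift after turn [0.861 0.071 0.127]
```

```bash
python3 -m handwheel '[[[0.01,-0.08,-0.02],[0.1,0.07,0.13],1],[[0,0,0],[0.3,0,0],1],[[0,0,0],[0.3,0,0],1],[[0,0,0],[0.1,0,0],1],[[0,0,0],[0,0,0],1]]'; python3 goal.py 476.3 57.2 45 99
```

```text
t: 45.6
eef_pos: [0.4773, 0.0644, 0.0738]
tcp_rot: [-0.057, 0.705, 0.06, 0.705]
wrist_force: [-0.0, -0.4, -1.3]
finger_gap: 0.0434
t 45.6 p [477.3  64.4  73.8] yaw 99.46 gap 43.4 F [-0.  -0.4 -1.3] j7 -0.28 
 turn [ 0.08  0.01 -0.04] shift now [ 0.576 -0.141 -0.043] shift after turn [ 0.577 -0.139 -0.042]
```

```bash
python3 -m handwheel '[[[0.08,0.01,-0.04],[0,-0.14,-0.03],1],[[0,0,0],[0,0,0],1]]'; python3 goal.py 476.3 57.2 45 99
```

```text
t: 45.8
eef_pos: [0.4771, 0.0576, 0.074]
tcp_rot: [-0.056, 0.705, 0.056, 0.705]
wrist_force: [0.1, -0.2, -1.5]
finger_gap: 0.043
t 45.8 p [477.1  57.6  74. ] yaw 99.05 gap 43.0 F [ 0.1 -0.2 -1.5] j7 -0.27 
 turn [ 0.01 -0.   -0.  ] shift now [ 0.58  -0.006 -0.018] shift after turn [ 0.58  -0.006 -0.018]
```

```bash
python3 -m handwheel '[[[0,0,0],[0.3,0,-0.02],1],[[0,0,0],[0.25,0,0],1],[[0,0,0],[0,0,0],1]]'; python3 goal.py 476.3 57.2 31 99; python3 -m handwheel '[[[0,0,0],[0.18,0,0],1],[[0,0,0],[0.08,0,0],1],[[0,0,0],[0.04,0,0],1],[[0,0,0],[0,0,0],1]]'; python3 goal.py 476.3 57.2 31 99
```

```text
t: 46.1
eef_pos: [0.4768, 0.0567, 0.045]
tcp_rot: [-0.055, 0.704, 0.055, 0.706]
wrist_force: [-0.1, 0.6, -1.6]
finger_gap: 0.0431
t 46.1 p [476.8  56.7  45. ] yaw 98.97 gap 43.1 F [-0.1  0.6 -1.6] j7 -0.31 
 turn [-0.01  0.02  0.01] shift now [ 0.28   0.011 -0.009] shift after turn [ 0.28   0.011 -0.008]
t: 46.5
eef_pos: [0.4771, 0.057, 0.0302]
tcp_rot: [-0.056, 0.705, 0.055, 0.705]
wrist_force: [-0.6, 0.2, -0.8]
finger_gap: 0.0436
t 46.5 p [477.1  57.   30.2] yaw 98.99 gap 43.6 F [-0.6  0.2 -0.8] j7 -0.34 
 turn [-0.    0.01  0.02] shift now [-0.016  0.006 -0.016] shift after turn [-0.016  0.006 -0.016]
```

```bash
python3 -m handwheel '[[[0,0,0],[0,0,0],0.29],[[0,0,0],[0,0,0],0.29],[[0,0,0],[0,0,0],0.29],[[0,0,0],[0,0,0],0.29]]'; python3 -m handwheel '[[[0,0,0],[-0.3,0,0],0.29],[[0,0,0],[-0.6,0,0],0.29],[[0,0,0],[-0.7,0,0],0.29],[[0,0,0],[-0.5,0,0],0.29],[[0,0,0],[-0.1,0,0],0.29]]'; python3 -m handwheel '[[[-0.5,0,0],[0,0.2,0],0.31],[[-1,0,0],[0,0.3,0],0.31],[[-1,0,0],[0,0.3,0.1],0.31],[[-1,0,0],[0,0.3,0.2],0.31],[[-1,0,0],[0,0.2,0.3],0.31],[[-1,0,0],[0,0.2,0.3],0.31],[[-1,0,0],[0,0.2,0.4],0.31],[[-1,0,0],[0,0.1,0.5],0.31],[[-1,0,0],[0,0,0.5],0.31],[[-1,0,0],[0,0,0.5],0.31],[[-1,0,0],[0,0,0.5],0.31],[[-1,0,0],[0,0,0.5],0.31]]';python3 goal.py 483.2 326.4 130 177.9; python3 - <<'E'
from h import *
print(observe()["joint_pos"].round(2))
E
```

```text
t: 46.9
eef_pos: [0.4778, 0.0573, 0.0303]
tcp_rot: [-0.056, 0.704, 0.055, 0.706]
wrist_force: [-0.2, 0.6, -0.1]
finger_gap: 0.0603
t: 47.4
eef_pos: [0.4765, 0.0586, 0.1467]
tcp_rot: [-0.056, 0.705, 0.056, 0.705]
wrist_force: [0.7, 0.8, 0.5]
finger_gap: 0.0617
t: 48.6
eef_pos: [0.5476, 0.2938, 0.1368]
tcp_rot: [-0.449, 0.549, 0.452, 0.541]
wrist_force: [1.0, -0.4, -0.3]
finger_gap: 0.0599
t 48.6 p [547.6 293.8 136.8] yaw 169.21 gap 59.9 F [ 1.  -0.4 -0.3] j7 0.45 
 turn [-1.52 -0.05 -0.11] shift now [0.148 1.386 0.4  ] shift after turn [0.136 1.311 0.604]
[ 0.18  0.63 -1.04  1.54  0.55  1.3   0.45]
```

Clear of the chassis now, so I'll check the replaced parts against the starting measurements while heading for the bar.

```bash
python3 - <<'E'
from meas import *
main(("relay_c","capacitor_c","transformer_c","chassis"),tag="7")
E
python3 -m handwheel '[[[-0.7,-0.05,-0.1],[0,0.3,0.1],0.31],[[-0.7,0,0],[0,0.4,0.2],0.31],[[-0.1,0,0],[0,0.4,0.2],0.31],[[0,0,0],[0.1,0.1,0.1],0.31],[[0,0,0],[0.1,0,0],0.31],[[0,0,0],[0,0,0],0.31]]';python3 goal.py 483.2 326.4 90 177.9
```

```text
top relay_c 0.96 N 387 z90 55.5 rect ([492.8, -62.4], -79.6, (43.4, 42.0)) mean [492.6 -62.2  53.4]
top capacitor_c 0.89 N 281 z90 56.0 rect ([478.9, 56.8], 89.0, (38.5, 38.3)) mean [478.5  56.6  53.7]
top transformer_c none
top chassis 0.81 N 571 z90 58.3 rect ([483.3, -3.0], -81.0, (201.7, 118.2)) mean [477.1  -1.2  59.6]
scene relay_c 0.6 N 193 z90 55.4 rect ([512.5, -60.3], 7.3, (75.5, 42.3)) mean [497.1 -63.1  53.6]
scene capacitor_c 0.72 N 160 z90 55.7 rect ([480.3, 54.3], 26.2, (44.0, 39.4)) mean [482.1  56.   53.9]
scene transformer_c 0.64 N 590 z90 56.4 rect ([424.2, -290.4], 17.2, (125.9, 62.3)) mean [ 449.8 -282.2   45.2]
scene chassis 0.73 N 580 z90 58.3 rect ([486.3, -3.3], -80.8, (202.0, 125.5)) mean [487.2  -1.9  58.2]
t: 49.7
eef_pos: [0.4913, 0.3264, 0.1279]
tcp_rot: [-0.489, 0.512, 0.485, 0.513]
wrist_force: [-0.2, 0.1, 0.3]
finger_gap: 0.0598
t 49.7 p [491.3 326.4 127.9] yaw 177.09 gap 59.8 F [-0.2  0.1  0.3] j7 0.47 
 turn [-0.14 -0.03  0.05] shift now [ 0.758  0.167 -0.006] shift after turn [ 0.759  0.163 -0.006]
```

The relay and can came back about 2.5 and 3 mm off in +x, which both cameras agree on because my first grasps centred them slightly off. There's plenty of time, so I'll nudge both back before fetching the bar.

```bash
python3 -m handwheel '[[[0.5,0,0],[-0.2,0,0],0.29],[[1,0,0],[-0.2,0,-0.2],0.29],[[1,0,0],[0,0,-0.4],0.29],[[1,0,0],[0,-0.1,-0.5],0.29],[[1,0,0],[0,-0.2,-0.4],0.29],[[1,0,0],[0,-0.2,-0.4],0.29],[[1,0,0],[0,-0.3,-0.3],0.29],[[1,0,0],[0,-0.3,-0.2],0.29],[[1,0,0],[0,-0.3,-0.1],0.29],[[1,0,0],[0,-0.3,0],0.29],[[1,0,0],[0,-0.3,0],0.29],[[1,0,0],[0,-0.3,0],0.29]]';python3 goal.py 474 57 110 99
```

```text
t: 50.9
eef_pos: [0.5274, 0.1205, 0.1484]
tcp_rot: [-0.108, 0.697, 0.106, 0.701]
wrist_force: [0.1, -0.2, 0.2]
finger_gap: 0.0616
t 50.9 p [527.4 120.5 148.4] yaw 107.38 gap 61.6 F [ 0.1 -0.2  0.2] j7 -0.23 
 turn [1.46 0.05 0.04] shift now [ 0.765 -0.889 -1.403] shift after turn [ 0.769 -1.087 -1.254]
```

```bash
python3 -m handwheel '[[[0.7,0,0],[0,-0.3,-0.4],0.29],[[0.7,0,0],[0,-0.3,-0.4],0.29],[[0,0,0],[0.1,-0.3,-0.3],0.29],[[0,0,0],[0.3,0,0],0.29],[[0,0,0],[0.2,0,0],0.29],[[0,0,0],[0,0,0],0.29]]';python3 goal.py 473.8 57 85 99
```

```text
t: 51.5
eef_pos: [0.4875, 0.0561, 0.117]
tcp_rot: [-0.05, 0.702, 0.048, 0.708]
wrist_force: [0.4, 0.2, 0.7]
finger_gap: 0.0613
t 51.5 p [487.5  56.1 117. ] yaw 98.0 gap 61.3 F [0.4 0.2 0.7] j7 -0.24 
 turn [-0.17  0.08  0.03] shift now [ 0.639  0.059 -0.273] shift after turn [ 0.641  0.061 -0.267]
```

```bash
python3 -m handwheel '[[[-0.17,0.08,0.03],[0.1,0.05,-0.27],0.29],[[0,0,0],[0.4,0,0],0.29],[[0,0,0],[0.1,0,0],0.29],[[0,0,0],[0,0,0],0.29]]';python3 goal.py 473.8 57 31 99
```

```text
t: 51.9
eef_pos: [0.4755, 0.0602, 0.0866]
tcp_rot: [-0.056, 0.705, 0.058, 0.705]
wrist_force: [0.7, -0.0, -0.5]
finger_gap: 0.0618
t 51.9 p [475.5  60.2  86.6] yaw 99.23 gap 61.8 F [ 0.7 -0.  -0.5] j7 -0.25 
 turn [ 0.04  0.01 -0.03] shift now [ 1.112 -0.062 -0.045] shift after turn [ 1.112 -0.058 -0.044]
```

```bash
python3 -m handwheel '[[[0.04,0.01,-0.03],[0,-0.06,-0.045],0.29],[[0,0,0],[0.2,0,0],0.29],[[0,0,0],[0.3,0,0],0.29]]';python3 goal.py 473.8 57 31 99;python3 -m handwheel '[[[0,0,0],[0.3,0,0],0.29],[[0,0,0],[0.2,0,0],0.29],[[0,0,0],[0.1,0,0],0.29],[[0,0,0],[0,0,0],0.29]]';python3 goal.py 473.8 57 31 99
```

```text
t: 52.2
eef_pos: [0.4763, 0.0576, 0.0632]
tcp_rot: [-0.055, 0.703, 0.056, 0.707]
wrist_force: [0.0, -0.7, 0.3]
finger_gap: 0.0619
t 52.2 p [476.3  57.6  63.2] yaw 99.01 gap 61.9 F [ 0.  -0.7  0.3] j7 -0.29 
 turn [0.   0.05 0.  ] shift now [ 0.643 -0.005 -0.054] shift after turn [ 0.643 -0.005 -0.051]
t: 52.6
eef_pos: [0.4745, 0.0575, 0.0275]
tcp_rot: [-0.055, 0.705, 0.056, 0.705]
wrist_force: [0.1, 0.3, 0.8]
finger_gap: 0.062
t 52.6 p [474.5  57.5  27.5] yaw 99.03 gap 62.0 F [0.1 0.3 0.8] j7 -0.33 
 turn [ 0.01  0.   -0.01] shift now [-0.069 -0.008 -0.016] shift after turn [-0.069 -0.009 -0.016]
```

```bash
python3 -m handwheel '[[[0,0,0],[-0.06,-0.01,-0.025],0.29],[[0,0,0],[0,0,0],0.29],[[0,0,0],[0,0,0],0.7],[[0,0,0],[0,0,0],0.7],[[0,0,0],[0,0,0],0.7],[[0,0,0],[0,0,0],0.7],[[0,0,0],[0,0,0],0.7]]';python3 goal.py 473.8 57 31 99; python3 -m handwheel '[[[0,0,0],[0,0,0],0.29],[[0,0,0],[0,0,0],0.29],[[0,0,0],[0,0,0],0.29],[[0,0,0],[-0.3,0,0],0.29],[[0,0,0],[-0.6,0,0],0.29],[[0,0,0],[-0.7,0,0],0.29],[[0,0,0],[-0.3,0,0],0.29],[[0,0,0],[0,-0.3,0],0.29],[[0,0,0],[0,-0.6,0.04],0.29],[[0,0,0],[0,-0.7,0.06],0.29],[[0,0,0],[0,-0.5,0.04],0.29],[[0,0,0],[0,-0.2,0],0.29]]'; python3 goal.py 490 -62.3 85 100.4
```

```text
t: 53.3
eef_pos: [0.4743, 0.0569, 0.0322]
tcp_rot: [-0.055, 0.704, 0.056, 0.706]
wrist_force: [0.6, -0.3, -0.9]
finger_gap: 0.0435
t 53.3 p [474.3  56.9  32.2] yaw 99.02 gap 43.5 F [ 0.6 -0.3 -0.9] j7 -0.33 
 turn [ 0.    0.03 -0.  ] shift now [ 0.024  0.004 -0.009] shift after turn [ 0.024  0.004 -0.009]
t: 54.5
eef_pos: [0.5012, -0.0549, 0.1407]
tcp_rot: [-0.059, 0.702, 0.059, 0.708]
wrist_force: [0.6, 1.2, 0.2]
finger_gap: 0.0619
t 54.5 p [501.2 -54.9 140.7] yaw 99.54 gap 61.9 F [0.6 1.2 0.2] j7 0.04 
 turn [-0.15  0.09  0.01] shift now [ 1.112 -0.109 -0.256] shift after turn [ 1.115 -0.105 -0.248]
```

```bash
python3 -m handwheel '[[[-0.15,0.09,0.01],[0.1,-0.1,-0.25],0.29],[[0,0,0],[0.4,0,0],0.29],[[0,0,0],[0.4,0,0],0.29],[[0,0,0],[0.2,0,0],0.29],[[0,0,0],[0,0,0],0.29]]'; python3 goal.py 489.6 -62.3 31.5 100.4
```

```text
t: 55.0
eef_pos: [0.4905, -0.0607, 0.0881]
tcp_rot: [-0.064, 0.703, 0.064, 0.705]
wrist_force: [-0.3, 0.6, -0.0]
finger_gap: 0.062
t 55.0 p [490.5 -60.7  88.1] yaw 100.42 gap 62.0 F [-0.3  0.6 -0. ] j7 0.02 
 turn [ 0.    0.04 -0.  ] shift now [ 1.131 -0.029 -0.028] shift after turn [ 1.131 -0.029 -0.024]
```

```bash
python3 -m handwheel '[[[0,0.04,0],[0.3,-0.03,-0.025],0.29],[[0,0,0],[0.3,0,0],0.29],[[0,0,0],[0.3,0,0],0.29],[[0,0,0],[0.15,0,0],0.29],[[0,0,0],[0,0,0],0.29]]'; python3 goal.py 489.4 -62.3 31.5 100.4
```

```text
t: 55.5
eef_pos: [0.4902, -0.0615, 0.0326]
tcp_rot: [-0.065, 0.704, 0.065, 0.704]
wrist_force: [-0.9, -0.8, 0.9]
finger_gap: 0.0616
t 55.5 p [490.2 -61.5  32.6] yaw 100.5 gap 61.6 F [-0.9 -0.8  0.9] j7 -0.05 
 turn [ 0.02  0.   -0.  ] shift now [ 0.022 -0.013 -0.02 ] shift after turn [ 0.022 -0.013 -0.02 ]
```

```bash
python3 -m handwheel '[[[0.02,0,0],[0.01,-0.01,-0.02],0.29],[[0,0,0],[0,0,0],0.29],[[0,0,0],[0,0,0],0.7],[[0,0,0],[0,0,0],0.7],[[0,0,0],[0,0,0],0.7],[[0,0,0],[0,0,0],0.7],[[0,0,0],[0,0,0],0.7]]';python3 goal.py 490 -62.3 31 100.4; python3 -m handwheel '[[[0,0,0],[0,0,0],0.29],[[0,0,0],[0,0,0],0.29],[[0,0,0],[0,0,0],0.29],[[0,0,0],[-0.3,0,0],0.29],[[0,0,0],[-0.6,0,0],0.29],[[0,0,0],[-0.7,0,0],0.29],[[0,0,0],[-0.5,0,0],0.29],[[0,0,0],[0,0.3,0],0.31],[[-0.5,0,0],[0,0.5,0],0.31],[[-0.8,0,0],[0,0.5,0],0.31],[[-0.8,0,0],[0,0.5,0],0.31],[[-0.8,0,0],[0,0.5,0],0.31]]'; python3 -m handwheel '[[[-0.8,0,0],[0,0.4,0.1],0.31],[[-0.8,0,0],[0,0.4,0.2],0.31],[[-0.8,0,0],[0,0.4,0.3],0.31],[[-0.8,0,0],[0,0.3,0.4],0.31],[[-0.8,0,0],[0,0.3,0.4],0.31],[[-0.8,0,0],[0,0.2,0.5],0.31],[[-0.8,0,0],[0,0.2,0.5],0.31],[[-0.8,0,0],[0,0.2,0.5],0.31],[[-0.8,0,0],[0,0.2,0.5],0.31]]'; python3 goal.py 483.2 326.4 130 177.9
```

```text
t: 56.2
eef_pos: [0.4902, -0.0623, 0.0333]
tcp_rot: [-0.064, 0.703, 0.064, 0.705]
wrist_force: [-0.0, -0.1, -1.8]
finger_gap: 0.0414
t 56.2 p [490.2 -62.3  33.3] yaw 100.37 gap 41.4 F [-0.  -0.1 -1.8] j7 -0.05 
 turn [-0.01  0.02  0.01] shift now [ 0.046  0.001 -0.005] shift after turn [ 0.046  0.001 -0.005]
t: 57.4
eef_pos: [0.4567, 0.0559, 0.1456]
tcp_rot: [-0.171, 0.685, 0.171, 0.687]
wrist_force: [1.2, 0.1, -0.4]
finger_gap: 0.0602
t: 58.3
eef_pos: [0.453, 0.3009, 0.1404]
tcp_rot: [-0.421, 0.57, 0.422, 0.565]
wrist_force: [-0.1, 0.2, 0.5]
finger_gap: 0.0602
t 58.3 p [453.  300.9 140.4] yaw 163.21 gap 60.2 F [-0.1  0.2  0.5] j7 0.29 
 turn [-2.56 -0.04 -0.07] shift now [ 0.201 -0.432  0.664] shift after turn [ 0.207 -0.585  0.532]
```

```bash
python3 - <<'E'
from meas import *
main(("relay_c","capacitor_c","bar_c"),tag="8")
E
python3 -m handwheel '[[[-0.8,-0.04,-0.07],[0,-0.1,0.1],0.31],[[-0.8,0,0],[0,-0.1,0.1],0.31],[[-0.8,0,0],[0,-0.1,0.1],0.31],[[-0.1,0,0],[0,-0.1,0],0.31],[[0,0,0],[0,0,0],0.31]]';python3 goal.py 483.2 326.4 80 177.9
```

```text
top relay_c 0.82 N 373 z90 56.0 rect ([490.4, -62.9], -79.7, (43.2, 41.8)) mean [490.5 -62.9  53.5]
top capacitor_c 0.9 N 313 z90 55.5 rect ([474.1, 56.3], -44.9, (42.2, 40.6)) mean [474.5  56.2  53.5]
top bar_c 0.97 N 187 z90 35.6 rect ([484.6, 325.6], -3.7, (37.5, 25.4)) mean [485.6 324.   34.6]
scene relay_c 0.61 N 198 z90 55.7 rect ([493.6, -62.7], 7.6, (44.1, 42.1)) mean [494.4 -62.7  53.9]
scene capacitor_c 0.52 N 150 z90 55.6 rect ([479.8, 55.0], 3.9, (40.2, 37.0)) mean [479.4  55.3  53.8]
scene bar_c 0.9 N 117 z90 34.4 rect ([483.9, 323.9], 0.7, (47.3, 23.2)) mean [487.3 323.3  33.9]
t: 59.2
eef_pos: [0.4799, 0.3043, 0.1411]
tcp_rot: [-0.489, 0.513, 0.485, 0.513]
wrist_force: [-0.3, -0.6, 1.2]
finger_gap: 0.0602
t 59.2 p [479.9 304.3 141.1] yaw 177.04 gap 60.2 F [-0.3 -0.6  1.2] j7 0.51 
 turn [-0.15 -0.05  0.04] shift now [ 1.219 -0.039  0.451] shift after turn [ 1.221 -0.051  0.445]
```

Relay and can are now within about 1 mm of where they started. Now the bar.

```bash
python3 -m handwheel '[[[-0.15,-0.05,0.04],[0,-0.05,0.4],0.31],[[0,0,0],[0.4,0,0.05],0.31],[[0,0,0],[0.5,0,0],0.31],[[0,0,0],[0.2,0,0],0.31],[[0,0,0],[0,0,0],0.31]]';python3 goal.py 483.2 326.4 31 177.9
```

```text
t: 59.7
eef_pos: [0.4844, 0.3249, 0.0854]
tcp_rot: [-0.488, 0.512, 0.487, 0.513]
wrist_force: [-0.9, 0.6, 1.4]
finger_gap: 0.06
t 59.7 p [484.4 324.9  85.4] yaw 177.16 gap 60.0 F [-0.9  0.6  1.4] j7 0.45 
 turn [-0.13 -0.    0.02] shift now [1.087 0.027 0.029] shift after turn [1.087 0.025 0.029]
```

```bash
python3 -m handwheel '[[[-0.13,0,0.02],[0.2,0.03,0.03],0.31],[[0,0,0],[0.3,0,0],0.31],[[0,0,0],[0.3,0,0],0.31]]';python3 goal.py 483.2 326.4 31 177.9
```

```text
t: 60.0
eef_pos: [0.4846, 0.3272, 0.0464]
tcp_rot: [-0.491, 0.508, 0.49, 0.511]
wrist_force: [-0.8, -0.1, 0.3]
finger_gap: 0.06
t 60.0 p [484.6 327.2  46.4] yaw 177.83 gap 60.0 F [-0.8 -0.1  0.3] j7 0.42 
 turn [-0.01  0.02  0.04] shift now [ 0.307  0.028 -0.018] shift after turn [ 0.308  0.027 -0.017]
```

```bash
python3 -m handwheel '[[[0,0.02,0.04],[0.2,0.025,-0.02],0.31],[[0,0,0],[0.08,0,0],0.31],[[0,0,0],[0,0,0],0.31]]';python3 goal.py 483.2 326.4 31 177.9;python3 -m handwheel '[[[0,0,0],[0,0,0],1],[[0,0,0],[0,0,0],1],[[0,0,0],[0,0,0],1],[[0,0,0],[0,0,0],1],[[0,0,0],[0,0,0],1],[[0,0,0],[0,0,0],1]]';python3 goal.py 483.2 326.4 31 177.9; python3 -m handwheel '[[[0,0,0],[-0.2,0,0],1],[[0,0,0],[-0.5,0,0],1],[[0,0,0],[-0.8,0,0],1],[[0,0,0],[-0.8,0,0],1],[[0,0,0],[-0.6,0,0],1],[[0,0,0],[0,0,0],1]]';python3 goal.py 482.5 -2.7 170 191.4
```

```text
t: 60.3
eef_pos: [0.4821, 0.3252, 0.0284]
tcp_rot: [-0.49, 0.511, 0.491, 0.508]
wrist_force: [0.6, 0.7, -1.1]
finger_gap: 0.0595
t 60.3 p [482.1 325.2  28.4] yaw 177.82 gap 59.5 F [ 0.6  0.7 -1.1] j7 0.41 
 turn [-0.01 -0.02 -0.04] shift now [-0.051 -0.02   0.024] shift after turn [-0.051 -0.02   0.024]
t: 60.9
eef_pos: [0.483, 0.3261, 0.0301]
tcp_rot: [-0.49, 0.51, 0.491, 0.509]
wrist_force: [0.1, 1.1, -1.9]
finger_gap: 0.0242
t 60.9 p [483.  326.1  30.1] yaw 177.81 gap 24.2 F [ 0.1  1.1 -1.9] j7 0.41 
 turn [-0.02 -0.   -0.01] shift now [-0.018 -0.004  0.007] shift after turn [-0.018 -0.004  0.007]
t: 61.5
eef_pos: [0.4811, 0.3252, 0.1811]
tcp_rot: [-0.49, 0.511, 0.492, 0.507]
wrist_force: [-0.4, 1.8, -3.1]
finger_gap: 0.0234
t 61.5 p [481.1 325.2 181.1] yaw 177.91 gap 23.4 F [-0.4  1.8 -3.1] j7 0.52 
 turn [-2.35 -0.03 -0.06] shift now [ 0.242 -0.268 -6.552] shift after turn [ 0.221  1.269 -6.434]
```

```bash
python3 -m handwheel '[[[-0.4,0,-0.05],[0,0,-0.3],1],[[-0.6,0,0],[0,0.1,-0.5],1],[[-0.6,0,0],[0,0.1,-0.6],1],[[-0.6,0,0],[0,0.15,-0.6],1],[[-0.15,0,0],[0,0.15,-0.7],1],[[0,0,0],[0,0.15,-0.7],1],[[0,0,0],[0,0.15,-0.7],1],[[0,0,0],[0,0.15,-0.7],1],[[0,0,0],[0,0.1,-0.6],1],[[0,0,0],[0,0.1,-0.5],1],[[0,0,0],[0,0,-0.2],1],[[0,0,0],[0,0,0],1]]';python3 goal.py 483.3 -2.7 130 191.4
```

```text
t: 62.7
eef_pos: [0.4646, 0.0025, 0.1761]
tcp_rot: [-0.549, 0.449, 0.551, 0.44]
wrist_force: [-0.1, 0.5, -3.3]
finger_gap: 0.0236
t 62.7 p [464.6   2.5 176.1] yaw -167.88 gap 23.6 F [-0.1  0.5 -3.3] j7 1.46 
 turn [ 0.13 -0.05 -0.13] shift now [ 0.919 -0.356 -0.175] shift after turn [ 0.922 -0.347 -0.175]
```

```bash
python3 -m handwheel '[[[0.13,-0.05,-0.13],[0.1,-0.35,-0.17],1],[[0,0,0],[0.4,0,0],1],[[0,0,0],[0.3,0,0],1],[[0,0,0],[0.1,0,0],1],[[0,0,0],[0,0,0],1]]';python3 goal.py 483.3 -2.7 105 191.4
```

```text
t: 63.2
eef_pos: [0.4832, 0.0037, 0.1288]
tcp_rot: [-0.548, 0.446, 0.549, 0.447]
wrist_force: [0.2, -0.5, -2.4]
finger_gap: 0.0237
t 63.2 p [483.2   3.7 128.8] yaw -168.28 gap 23.7 F [ 0.2 -0.5 -2.4] j7 1.37 
 turn [0.06 0.02 0.  ] shift now [ 0.475  0.024 -0.127] shift after turn [ 0.475  0.023 -0.126]
```

```bash
python3 -m handwheel '[[[0.06,0.02,0],[0.1,0.02,-0.13],1],[[0,0,0],[0.2,0,0],1],[[0,0,0],[0.2,0,0],1],[[0,0,0],[0,0,0],1]]';python3 goal.py 483.3 -2.7 87 191.4
```

```text
t: 63.6
eef_pos: [0.484, -0.003, 0.1029]
tcp_rot: [0.548, -0.448, -0.546, -0.448]
wrist_force: [-0.0, -0.1, -2.4]
finger_gap: 0.0238
t 63.6 p [484.   -3.  102.9] yaw -168.62 gap 23.8 F [-0.  -0.1 -2.4] j7 1.34 
 turn [-0.   -0.01  0.02] shift now [0.317 0.012 0.009] shift after turn [0.317 0.012 0.009]
```

```bash
python3 -m handwheel '[[[0,0,0.02],[0.15,0.01,0],1],[[0,0,0],[0.1,0,0],1],[[0,0,0],[0.04,0,0],1],[[0,0,0],[0,0,0],1]]';python3 goal.py 483.3 -2.7 87 191.4
```

```text
t: 64.0
eef_pos: [0.4835, -0.003, 0.0871]
tcp_rot: [0.547, -0.448, -0.547, -0.448]
wrist_force: [-0.4, -0.0, -2.8]
finger_gap: 0.0236
t 64.0 p [483.5  -3.   87.1] yaw -168.63 gap 23.6 F [-0.4 -0.  -2.8] j7 1.32 
 turn [-0.   -0.01 -0.01] shift now [0.002 0.003 0.008] shift after turn [0.002 0.003 0.008]
```

```bash
python3 -m handwheel '[[[0,0,0],[0.02,0,0],1],[[0,0,0],[0.01,0,0],1],[[0,0,0],[0,0,0],1]]';python3 goal.py 483.3 -2.7 87 191.4; python3 -m handwheel '[[[0,0,0],[0,0,0],0.31],[[0,0,0],[0,0,0],0.31],[[0,0,0],[0,0,0],0.31],[[0,0,0],[0,0,0],0.31]]'; python3 -m handwheel '[[[0,0,0],[-0.3,0,0],0.31],[[0,0,0],[-0.5,0,0],0.31],[[0,0,0],[-0.7,0,0],0.31],[[0,0,0],[-0.7,0,0],0.31],[[0,0,0],[-0.3,0,0],0.31]]';python3 goal.py 440 280 200 191.4
```

```text
t: 64.3
eef_pos: [0.4841, -0.0029, 0.0873]
tcp_rot: [0.548, -0.449, -0.547, -0.447]
wrist_force: [0.6, -0.6, -3.5]
finger_gap: 0.0235
t 64.3 p [484.1  -2.9  87.3] yaw -168.63 gap 23.5 F [ 0.6 -0.6 -3.5] j7 1.32 
 turn [-0.   -0.02 -0.01] shift now [0.005 0.014 0.007] shift after turn [0.005 0.014 0.007]
t: 64.7
eef_pos: [0.4852, -0.0028, 0.0881]
tcp_rot: [0.548, -0.448, -0.546, -0.448]
wrist_force: [-0.3, -0.6, -0.0]
finger_gap: 0.0477
t: 65.2
eef_pos: [0.4836, -0.0009, 0.2191]
tcp_rot: [-0.548, 0.447, 0.548, 0.447]
wrist_force: [-0.2, -0.2, -0.0]
finger_gap: 0.0597
t 65.2 p [483.6  -0.9 219.1] yaw -168.43 gap 59.7 F [-0.2 -0.2 -0. ] j7 1.48 
 turn [ 0.03  0.   -0.01] shift now [ 0.383 -0.272  5.678] shift after turn [ 0.382 -0.255  5.679]
```

```bash
python3 -m handwheel '[[[0,0,0],[0,0,0.4],0.31],[[0,0,0],[0,0,0.6],0.31],[[0,0,0],[0,0,0.7],0.31],[[0,0,0],[0,0,0.7],0.31],[[0,0,0],[0,0,0.7],0.31],[[0,0,0],[0,0,0.7],0.31],[[0,0,0],[0,0,0.6],0.31],[[0,0,0],[0,0,0.3],0.31],[[0,0,0],[0,0,0],0.31]]'; python3 - <<'E'
from meas import *
print(observe()["eef_pos"])
main(tag="9")
a=cv2.imread("pics/top_9.png")[150:350,140:540]; b=cv2.imread("pics/scene_9.png")[80:280,180:580]
cv2.imwrite("pics/both9.png",cv2.resize(np.vstack([a,b]),None,fx=1.5,fy=1.5,interpolation=cv2.INTER_CUBIC))
im=get_image("top"); W=cloud(im); px=im["pixels"].astype(int)
c=np.radians(9); ex=np.array([np.cos(c),np.sin(c)]); ey=np.array([-ex[1],ex[0]])
L=(W[...,:2]-[.4833,-.0029]); X=L@ex; Y=L@ey
m=(px.min(-1)>150)&(abs(X)<.1)&(abs(Y)<.035)&(W[...,2]>.057)&(W[...,2]<.075); print("strip",m.sum(),rect(W[m][:,:2]))
E
```

```text
t: 66.1
eef_pos: [0.4294, 0.2429, 0.2182]
tcp_rot: [0.548, -0.448, -0.548, -0.446]
wrist_force: [-0.6, 0.9, 0.1]
finger_gap: 0.06
[0.42941599 0.24291601 0.21821408]
top bar_c none
top relay_c 0.72 N 391 z90 55.6 rect ([490.4, -63.2], -79.2, (43.9, 41.5)) mean [490.6 -63.1  53.5]
top capacitor_c 0.58 N 311 z90 55.8 rect ([474.2, 56.2], -45.6, (42.0, 40.6)) mean [474.4  56.3  53.6]
top transformer_c 0.62 N 1035 z90 56.3 rect ([436.9, -284.2], 2.3, (84.6, 55.1)) mean [ 438.6 -280.2   48.6]
top chassis 0.75 N 539 z90 58.8 rect ([483.5, -3.0], -80.9, (202.1, 117.9)) mean [480.1   2.2  59.7]
top mat 0.67 N 4400 z90 5.5 rect ([488.5, 262.1], 74.6, (203.0, 167.6)) mean [508.1 278.1   3.7]
top tray 0.74 N 607 z90 28.6 rect ([435.3, -284.0], 88.2, (149.9, 140.3)) mean [ 432.8 -282.2   28.9]
scene bar_c 0.57 N 127 z90 91.8 rect ([487.1, -4.3], 11.2, (46.5, 23.4)) mean [487.9  -4.   91.6]
scene relay_c 0.7 N 206 z90 55.9 rect ([511.1, -60.4], 7.6, (80.9, 42.2)) mean [496.5 -62.9  54. ]
scene capacitor_c 0.72 N 144 z90 55.2 rect ([478.9, 57.6], 4.5, (40.1, 36.9)) mean [480.   56.8  53.4]
scene transformer_c 0.7 N 615 z90 56.2 rect ([428.3, -285.4], 3.9, (113.5, 54.4)) mean [ 451.3 -280.1   43.7]
scene chassis 0.65 N 500 z90 58.5 rect ([484.1, -3.7], -80.9, (202.0, 125.4)) mean [489.3  -2.6  58.2]
scene mat 0.7 N 3609 z90 5.5 rect ([474.2, 280.3], -16.4, (206.4, 169.3)) mean [479.8 280.5   2.8]
scene tray 0.75 N 422 z90 29.3 rect ([437.8, -285.0], 87.8, (152.7, 145.8)) mean [ 446.3 -285.2   28.4]
strip 848 ([483.3, -4.0], 11.3, (169.3, 29.9))
```

View pics/both9.png

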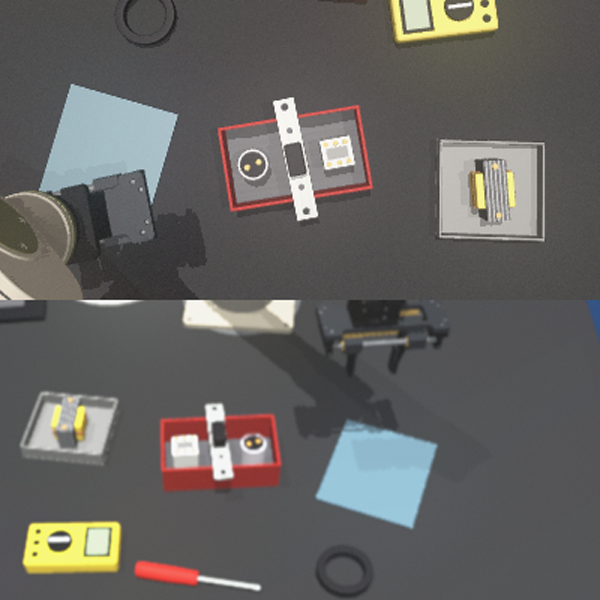

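The last view shows the bar back across the rims at top crop (295,160), the relay and can in place, and the transformer upright in the tray at (492,190). The bystanders are untouched and the gripper is clear, so I'm handing in.

```bash
python3 -c "from plant import close_job; print(close_job())"
```

```text
the job is handed in; nothing more can be done
None
```

The transformer is standing upright in the return tray. The bar, relay and capacitor are back in the chassis, the same way round, and I handed the job in at about 67 s of the 147 s allowed. I moved all three parts to the mat before lifting the transformer, and put them back only once it was in the tray.

| Part | Last top-camera check against the start |
|---|---|
| Relay | within about 0.5 mm; turned within about 0.5° |
| Capacitor | within about 1 mm; terminals look the same way round |
| Bar | within about 1.5 mm; turned within about 0.2°; lying across both rims |
| Transformer | near the middle of the tray (within about 2 mm of centre along the tray) |

- **Corrected along the way:** the relay and capacitor first came back 2.5–3 mm off in x. I nudged both in place by re-closing the gripper on them before returning the bar.
- **Checks that disagreed:** in the last look the top-camera network did not find the bar, so I measured its strip directly from the picture. The scene camera read the relay, capacitor and bar 1–4 mm further out in x than the top camera, as it mostly had at the start. Its final relay outline was clearly bad, so I relied on the top camera.
- **Joint limit:** joint 7 reached its -2.6 limit once while I was carrying the bar to the mat. I backed it off and the move finished normally.
- **Bystanders:** the screwdriver, meter and tape roll look unmoved in the final pictures.

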